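Open the hand-over hatch with the hook pole and send out the reagent jars

TASK

Take the hook pole from its cradle, put its pin through the eye of the closed hatch of the grey hand-over cabinet and swing the hatch gently down until it lies level; move the hatch with the pole only, never with the gripper. Lay the pole back in its cradle as it was, and stand every amber jar from the bench upright on the lowered hatch, inside its rim. When all the jars are there, log the hand-over: squeeze the trigger of the clamped scanner gun fully and let it go; do not disturb the dishes, tube rack, mixer and swab box.

Things in the scene. Friction and masses are not known exactly. Their poses are not given: they have to be found in the camera images.
- cabinet: fixed grey hand-over cabinet, 350 mm wide (y), 110 deep, 357 mm high: solid base 160 mm high, above it side walls and roof around an opening that goes right through. Origin on the bench, under the hinge line of its hatch; x points into the cabinet (its front looks to -x), y along the hinge line, z up. Solid front face at x = +8 mm.
- hatch (a joint): angle of the white hatch closing the cabinet's front, hinged along its lower edge on a horizontal line (cabinet's y) 170 mm above the bench: 0 = upright, closed; 1.571 = swung out to the front, lying level (stop). Starts at 0 to 0.12. Stiff hinge (0.4 N m): it stays where it is left. Panel 300 mm wide, 150 mm from hinge to free edge, 12 mm thick.
- hatch_hinge (a point): point on the hinge line at mid width, 170 mm above the bench; turns with the hatch: z runs from hinge to free edge, y along the hinge (the cabinet's y), x is the normal of the inner face (into the cabinet when closed, straight up when lowered). The panel's faces lie at x = -6 and +6 mm.
- hatch_eye (a point): centre of the steel ring eye on the outer face of the hatch, at x -26, y 0, z 125 mm in the frame of hatch_hinge; same axes. The ring stands square to the hinge line, so a pin goes through it along the hinge line (cabinet y) and turns freely in it. Hole 28 mm wide, ring bar 6 mm thick, outer diameter 40 mm.
- hatch_tray (a point): centre of the hatch's inner face, on its surface, 75 mm from the hinge line. Same axes as hatch_hinge: when lowered, x points up, y along the hinge, z to the free edge. A rim 13 mm high and 6 mm thick runs all round this face; clear space inside it: 288 mm (y) by 138 mm (z).
- cradle: fixed grey plastic cradle for the pole, base 130 x 80 mm; two forks at x = -42 and +42 mm, each 12 mm thick in x, with a floor 60 mm above the bench between two prongs that rise to 78 mm and leave a slot 26 mm wide (y). Origin on the bench under its centre; the pole lies in it along its x axis.
- pole: loose hook pole, 0.16 kg: wooden handle 110 long (x), 16 wide (y), 24 mm high (z), then a steel rod 8 mm thick along +x to x = 155 mm, there bent square into a pin that points to the pole's +y and ends at y = 44 mm. Origin at the handle's centre; it starts in the cradle, axes along the cradle's, origin 72 mm above the bench.
- pole_pin (a point): middle of the pole's pin, at x 155, y 22, z 0 mm in the pole's frame; same axes as the pole.
- scanner: fixed scanner gun clamped on its side on a stand. Origin on the bench, z up. Handle along x from -85 to 45 mm, y -17 to 11 mm, z 83 to 117 mm; the head is a block across it at x 43 to 93, y -41 to 65, z 78 to 122 mm. Trigger on the handle's +y side. Base plate 14 mm thick; one post under the handle at x = -50 mm, one under the head.
- scanner_grip (a point): point in the handle where a hand squeezes: x 0, y 0, z 100 mm in the scanner's frame, same axes. The free space on both sides of it takes a finger.
- trigger (a joint): angle of the black trigger, a bar 65 long, 9 thick, 24 mm high, turning about a vertical axis at x 36, y 12 mm in the scanner's frame and pointing to -x from there: 0 = released (at x = 0 its outer side is at y = 33 mm), 0.28 = fully squeezed (outer side at y = 22 mm there). Sprung: about 2 N at x = 0 starts it, 9 N holds it fully squeezed.
- jar0: amber-glass jar with a white lid, 48 mm in diameter, 62 mm high, 0.13 kg, standing on the bench; origin at the centre of its underside, z along its axis. Two to four jars are there in a run; the others are absent.
- jar1: another such jar
- jar2: another such jar
- jar3: another such jar
- dishes: bystander: pile of culture dishes, 90 mm in diameter, 59 mm high; leave it alone. Origin under its centre.
- tube_rack: bystander: white tube rack, 100 x 220 x 50 mm with glass tubes to 95 mm; leave it alone. Origin under its centre.
- mixer: bystander: blue tube mixer, 120 x 110 mm, 130 mm high; leave it alone. Origin under its centre.
- swab_box: bystander: cardboard box of swabs, 70 x 120 x 70 mm; leave it alone. Origin under its centre.
There are look-alikes about, which are no part of the job. Leave any green look-alike of the scanner alone. Leave any blue look-alike of the jar0 alone.

How it is judged:
On the way, in this order (a step that is already met when the one before it is completed fails the run):
1. the pole's pin is through the eye of the hatch while the hatch is still up (distance between pole_pin and hatch_eye below 0.021 m and value of joint hatch below 0.3 rad), for 0.1 s.
2. the hatch is swung down level (value of joint hatch above 1.5 rad), for 0.2 s.
3. all the jars stand on the lowered hatch (x of jar0 in the frame of hatch_tray between -0.006 and 0.008 m and y of jar0 in the frame of hatch_tray between -0.125 and 0.125 m and z of jar0 in the frame of hatch_tray between -0.05 and 0.05 m and angle between each of jar0, jar1, jar2, jar3's own z axis and vertical below 0.12 rad and linear speed of each of jar0, jar1, jar2, jar3 below 0.03 m/s and x of jar1 in the frame of hatch_tray between -0.006 and 0.008 m and y of jar1 in the frame of hatch_tray between -0.125 and 0.125 m and z of jar1 in the frame of hatch_tray between -0.05 and 0.05 m and x of jar2 in the frame of hatch_tray between -0.006 and 0.008 m and y of jar2 in the frame of hatch_tray between -0.125 and 0.125 m and z of jar2 in the frame of hatch_tray between -0.05 and 0.05 m and x of jar3 in the frame of hatch_tray between -0.006 and 0.008 m and y of jar3 in the frame of hatch_tray between -0.125 and 0.125 m and z of jar3 in the frame of hatch_tray between -0.05 and 0.05 m), for 0.2 s.
4. the trigger is squeezed fully (all of step 3 and value of joint trigger above 0.24 rad), for 0.1 s.
5. the trigger is let go (value of joint trigger below 0.06 rad), for 0.2 s.
At the end, for the whole second after the job is handed in: Every jar present stands upright (within 7 degrees) and at rest on the inner face of the hatch, inside its rim; the hatch lies level (above 1.5 rad); the trigger is released (below 0.06); the pole lies in both forks of the cradle, within 25 mm lengthwise of its place and the same way round (all of step 3 and value of joint hatch above 1.5 rad and value of joint trigger below 0.06 rad and x of pole in the frame of cradle between -0.025 and 0.025 m and y of pole in the frame of cradle between -0.012 and 0.012 m and z of pole in the frame of cradle below 0.078 m and angle between the x axis of pole and the x axis of cradle, either way round below 0.2 rad and x of pole_pin in the frame of cradle above 0.1 m and linear speed of pole below 0.02 m/s); the robot touches nothing.
It fails at once if the gripper or arm touches the hatch with more than 2 N while the hatch is on its way (between 0.15 and 1.4 rad) (value of joint hatch between 0.15 and 1.4 rad and contact force between any of the fingers, the arm and hatch above 2 N).
It fails at once if the hatch is slammed (faster than 2 rad/s) (velocity of joint hatch above 2 rad/s).
It fails at once if a bystander is moved more than 30 mm (distance of any of dishes, tube_rack, mixer, swab_box from where it was at the start of the episode above 0.03 m).
Of jar0, jar1, jar2, jar3 only 2 to 4 are there at a start; the rules pass over those that are not, and their reading is None.
At some moment in a run one of jar0, jar1, jar2, jar3 may be knocked a few centimetres aside while the robot is not near it.
It also fails if it takes over 210 s, if anything falls off the work surface, if the arm or the gripper's body presses on something with over 40 N, if the wrist force passes 120 N, or if a joint passes its speed limit or range.

ROBOT

A 7-joint arm with a two-finger parallel gripper is mounted at the origin on the work surface. World frame = base frame: x ahead of the robot, y to its left, z up, the work surface at z = 0. Lengths are in m, angles in rad, forces in N, time in s.
With the tool pointing down it reaches from about 0.35 to 0.775 m from the base axis. Payload 3.1 kg.
Tool frame: the origin (TCP) lies on the centre line of the jaws, within the pads' length; the fingertips stand 22 mm ahead of it and the grasp point (between the pads) lies 3 mm ahead of it; z points along the fingers, y is the line along which they close (so a half turn about z gives the same grasp; the last joint's range is limited). The gripper opens to 85 mm and grips with 20 to 120 N. Pads are 22 mm wide; open, the fingers measure 114 mm over their backs; the gripper's body (76 mm by 85 mm) begins 54 mm behind the grasp point. The pads swing forward as they close: fully open they stand 13 mm farther back than shut.
Start: joints at [1.08, 0.311, 0.014, 1.512, -0.004, 1.319, -0.027], TCP at [0.239, -0.496, 0.221] pointing down, gripper open.
Joint ranges: [-2.7, 2.7], [-0.3, 1.91], [-1.27, 1.3], [0.12, 2.57], [-1.44, 4.58], [0.2, 2.03], [-3.05, 3.05]. Speed limits (rad/s): [2.79, 2.79, 3.14, 3.14, 3.14, 3.14, 3.14].

INTERFACE

Orientations are given as a unit quaternion [x, y, z, w].
In Python, from rig import status, imaging, r gives the robot as it stands.
- The arm moves only by the shell command python3 -m creep 'ROWS' [OPENING] [FORCE]. ROWS is JSON, a list that holds one entry, the list of rows, each a list of 6 numbers: the shift along the world's x, y, z in mm, then the turn, a rotation vector about the world's x, y, z in units of 5 degrees (1.0 is 5 degrees). A call has exactly 5 rows; each row is the pose to reach, as a shift and turn from the pose commanded when the call began; what a row does not reach only later rows make up. A row lasts 1/12 s, in which the tool goes at most 41.7 mm and 7.16 degrees, less where a joint would pass 70% of its speed; a pose out of reach is approached as far as the arm can. A call with a gripper value outside its range is refused whole. OPENING is the closure in counts, from 0 (fully open) to 255 (shut), set as the call begins (- or left out, the last holds). The fingers move at their own pace and stop on an object; FORCE is the grip in N (left out, the last holds). Time passes only in rows, so rows that repeat a pose let the fingers close, or fill a call up. It gives the time, the measured TCP pose, the force, the opening and the grip force at its end, in the units of the state.
- status.get_obs(): the state, without advancing time (a new reading comes with each control period).
- imaging.get_image(name): name is "side" or "top" or "wrist"; returns a dict with "color" (420x560x3 uint8, red, green, blue), "intrinsics" (3x3 intrinsics, pixels), "T" (4x4, takes a point from camera to world coordinates); the wrist camera has in their place "T_tool_cam" (4x4, takes a point from camera to tool coordinates, whose origin is the TCP and whose axes are the flange's). Camera axes: x right, y down, z forward; pixel columns grow to the right and rows downward; lengths in m; the calibration is good to about 2 mm. A picture is of the moment at which its call begins: read the wrist's pose just before it. There is no depth.
- r.job_done(): hands the job in; it is judged then, once.
The state is a dict: "clock": time; "qpos": joint angles; "qd": joint speeds; "tau": joint torques, N m; "tcp_pos": TCP position; "tool_rot": TCP orientation; "ft_force": force on the tool from outside, world axes, zero at the start; "wrist_torque": the same for the moment, N m; "gripper_width": opening from 0.0 (shut) to 1.0 (fully open); "gripper_force": force on a finger pad.
Only numpy, scipy, OpenCV 4.12 (cv2) and the standard library are available. Lean on these libraries where they do the work, as an engineer would, in place of code of your own. Each camera call takes 0.05 s, during which the arm holds its last target. There are 200 camera calls.

## Working session

There is one attempt and no reset: what is moved stays moved. The work goes in short steps, Python scripts to look and compute and a shell command to move; the robot and the scene stay as the last step left them, time stands still between calls to the robot, and variables do not carry over. Pictures are saved under pics/ and viewed, at most 14 in all, crops included, and the job is handed in when it is done.

```bash
ls; mkdir -p pics; cat > h.py <<'E'
import numpy as np, cv2
from rig import status, imaging, r
from scipy.spatial.transform import Rotation as R
def snap(n,f):
    o=status.get_obs(); d=imaging.get_image(n)
    cv2.imwrite(f'pics/{f}.png',d['color'][:,:,::-1])
    T=d.get('T')
    if T is None:
        A=np.eye(4);A[:3,:3]=R.from_quat(o['tool_rot']).as_matrix();A[:3,3]=o['tcp_pos'];T=A@d['T_tool_cam']
    np.savez(f'pics/{f}.npz',K=d['intrinsics'],T=T)
    return d['color']
def ray(f,uv):
    z=np.load(f'pics/{f}.npz');K,T=z['K'],z['T']
    d=T[:3,:3]@np.linalg.inv(K)@np.array([uv[0],uv[1],1.]);return T[:3,3],d
def onz(f,uv,h):
    c,d=ray(f,uv);return c+d*(h-c[2])/d[2]
def proj(f,p):
    z=np.load(f'pics/{f}.npz');K,T=z['K'],z['T'];q=np.linalg.inv(T)@np.r_[p,1];q=K@q[:3];return q[:2]/q[2]
def tri(a):
    A=0;b=0
    for f,uv in a:
        c,d=ray(f,uv);d=d/np.linalg.norm(d);P=np.eye(3)-np.outer(d,d);A=A+P;b=b+P@c
    return np.linalg.solve(A,b)
E
python3 - <<'E'
from h import *
a=snap('top','top0');b=snap('side','side0')
o=status.get_obs();print({k:np.round(v,3) for k,v in o.items()})
for f in('top0','side0'):
    z=np.load(f'pics/{f}.npz');print(z['K'].round(1),z['T'].round(3))
E
```

```text
pics
{'clock': np.float64(0.1), 'qpos': array([ 1.08 ,  0.312,  0.014,  1.513, -0.004,  1.319, -0.027]), 'qd': array([ 0.   , -0.002,  0.   , -0.003,  0.002,  0.   ,  0.001]), 'tau': array([ 1.0000e-03, -3.8085e+01,  1.4700e-01, -2.3124e+01,  1.2000e-02,
        8.0000e-03, -0.0000e+00]), 'tcp_pos': array([ 0.238, -0.495,  0.22 ]), 'tool_rot': array([ 0.975,  0.223, -0.   , -0.001]), 'ft_force': array([ 0.493, -0.462, -0.212]), 'wrist_torque': array([-0.022,  0.029,  0.005]), 'gripper_force': np.float64(0.0), 'gripper_width': np.float64(1.0)}
[[438.6   0.  278.6]
 [  0.  438.6 204.1]
 [  0.    0.    1. ]] [[ 2.300e-02 -9.920e-01  1.270e-01  3.990e-01]
 [-1.000e+00 -2.300e-02  1.000e-03 -9.100e-02]
 [ 2.000e-03 -1.270e-01 -9.920e-01  1.329e+00]
 [ 0.000e+00  0.000e+00  0.000e+00  1.000e+00]]
[[403.9   0.  278.2]
 [  0.  403.9 210.2]
 [  0.    0.    1. ]] [[ 0.987 -0.093  0.13   0.378]
 [-0.159 -0.475  0.866 -1.08 ]
 [-0.019 -0.875 -0.483  0.744]
 [ 0.     0.     0.     1.   ]]
```

View pics/top0.png

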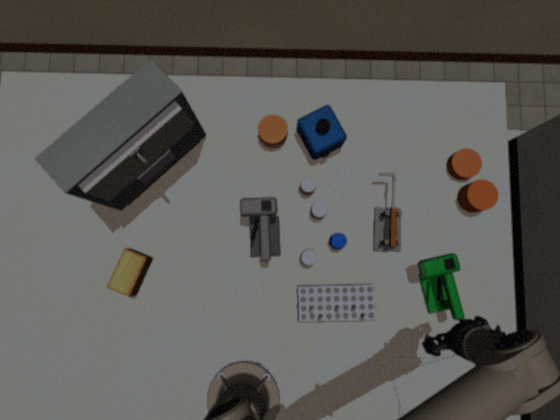

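View pics/side0.png

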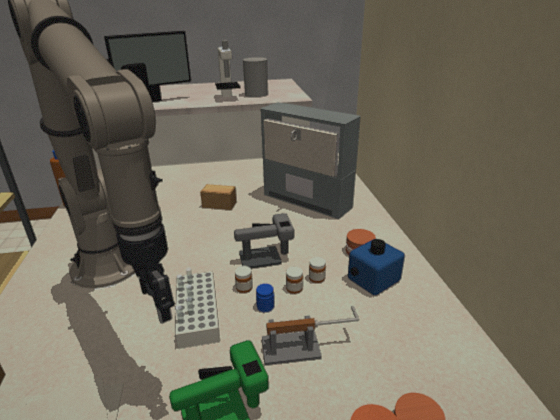

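Top view: cabinet upper left with the eye near (141,157). Pole in its cradle at about (393,215), with rod up and pin to the left at (386,177). White-lidded amber jars at (308,186), (319,211) and (309,258). The blue one at (338,241) is the jar look-alike. Grey scanner at (262,225). The green one at (440,283) is the scanner look-alike. In the side view the jars are at (317,270), (294,280) and (243,279), and the eye is at (295,135).

```bash
python3 - <<'E'
from h import *
a=cv2.imread('pics/top0.png');b=cv2.imread('pics/side0.png')
def c(im,x,y,w,h,W,H): return cv2.convertScaleAbs(cv2.resize(im[y:y+h,x:x+w],(W,H),interpolation=cv2.INTER_CUBIC),alpha=1.5,beta=15)
# scale 3
m=np.vstack([np.hstack([c(a,30,50,180,165,540,495-195+0) if 0 else c(a,30,55,200,150,400,300),c(a,230,160,200,150,400,300)]),
 np.hstack([c(b,250,95,120,90,400,300),c(b,220,205,160,120,400,300)])])
cv2.imwrite('pics/m0.png',m)
hsv=cv2.cvtColor(a,cv2.COLOR_BGR2HSV)
for u in [(308,186),(319,211),(309,258)]: print('jar',onz('top0',u,.062).round(3))
print('eye',tri([('top0',(141,157)),('side0',(295,135))]).round(3))
E
```

```text
jar [ 0.616 -0.175  0.062]
jar [ 0.543 -0.208  0.062]
jar [ 0.407 -0.18   0.062]
eye [0.639 0.244 0.295]
```

View pics/m0.png

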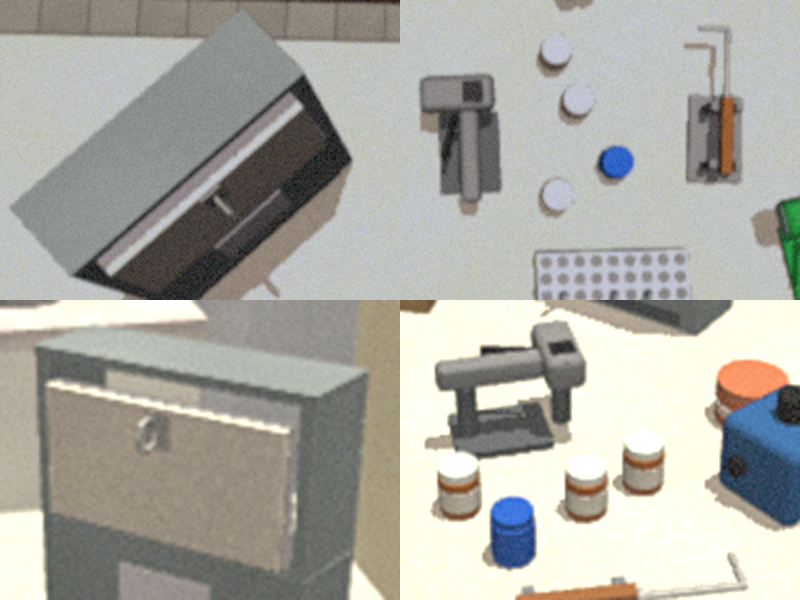

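```bash
python3 - <<'E'
from h import *
p=onz('top0',(82.5,189),.32);q=onz('top0',(180,105),.32)
d=p-q;print('edge',p.round(3),q.round(3),np.linalg.norm(d).round(3),'yaw_y',np.degrees(np.arctan2(d[1],d[0])).round(1))
# roof front edge z .357
p=onz('top0',(30+75/2,55+275/2),.357);q=onz('top0',(30+302/2,55+75/2),.357);d=p-q
print('roof',np.linalg.norm(d).round(3),np.degrees(np.arctan2(d[1],d[0])).round(1))
P=[onz('top0',u,.072) for u in[(393.5,246.5),(393.5,209),(393.5,175),(380,174)]];print(np.round(P,3))
im=cv2.imread('pics/top0.png');h=cv2.cvtColor(im,cv2.COLOR_BGR2HSV)
m=cv2.inRange(h,(3,100,50),(20,255,255));m[:, :375]=0;m[:,415:]=0;m[:195]=0;m[260:]=0
c=max(cv2.findContours(m,0,1)[0],key=cv2.contourArea);rc=cv2.minAreaRect(c);print(rc)
bx=cv2.boxPoints(rc);B=np.array([onz('top0',u,.084) for u in bx]);print(B.round(3),B.mean(0).round(3))
# scanner handle top z .117
for u,z in [((230+35,160+65/2+0),.122),((230+70/2,160+100),.117),((230+21/2,160+75/2),.122),((230+94/2,160+75/2),.122)]: print('sc',onz('top0',u,z).round(3))
s=onz
E
```

```text
edge [0.553 0.367 0.32 ] [0.761 0.151 0.32 ] 0.3 yaw_y 133.9
roof 0.34 134.6
[[ 0.445 -0.42   0.072]
 [ 0.553 -0.422  0.072]
 [ 0.653 -0.423  0.072]
 [ 0.655 -0.383  0.072]]
((393.0, 227.0), (6.0, 38.0), -0.0)
[[ 0.446 -0.407  0.084]
 [ 0.554 -0.408  0.084]
 [ 0.555 -0.426  0.084]
 [ 0.446 -0.424  0.084]] [ 0.5   -0.416  0.084]
sc [ 0.585 -0.051  0.122]
sc [ 0.399 -0.056  0.117]
sc [0.569 0.016 0.122]
sc [ 0.572 -0.085  0.122]
```

Crop confirms three amber jars, the grey scanner with its trigger on the left (+y), and the ring eye on the hatch. Choices: grey scanner, amber jars only. Moving above the pole.

```bash
python3 -m creep '[[[35,10,0,0,0,-1],[70,20,0,0,0,-2],[105,30,0,0,0,-3],[140,40,0,0,0,-4],[175,50,0,0,0,-5.3]]]' 0 60; python3 -m creep '[[[35,9,0,0,0,0],[70,18,0,0,0,0],[97,27,0,0,0,0],[97,27,0,0,0,0],[97,27,0,0,0,0]]]'
python3 - <<'E'
from h import *
snap('wrist','w1');o=status.get_obs();print(o['tcp_pos'].round(4),R.from_quat(o['tool_rot']).as_matrix().round(3))
print(proj('w1',[.499,-.418,.084]),proj('w1',[.654,-.418,.072]))
E
```

```text
clock: 0.52
tcp_pos: [0.4148, -0.4446, 0.2206]
tool_rot: [1.0, -0.009, -0.0, -0.0]
ft_force: [0.0, -1.2, -0.1]
gripper_width: 1.001
gripper_force: 0.0
clock: 0.93
tcp_pos: [0.5127, -0.416, 0.2196]
tool_rot: [1.0, -0.004, -0.001, -0.001]
ft_force: [-1.7, -0.3, -0.3]
gripper_width: 0.996
gripper_force: 0.0
[ 0.5106 -0.4181  0.2201] [[ 1.    -0.012 -0.002]
 [-0.012 -1.     0.001]
 [-0.002 -0.001 -1.   ]]
[284.26034875 206.97715197] [283.12352533   8.12719728]
```

View pics/w1.png

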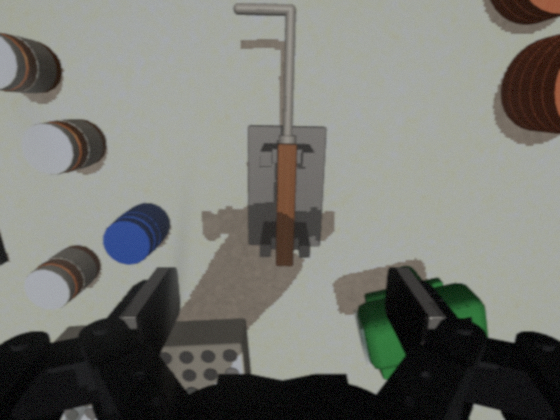

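The pole is centred at about (286,203), where I predicted it, and the forks are clear of the fingers. Descending and gripping.

```bash
python3 -m creep '[[[0,0,-35,0,0,0],[0,0,-70,0,0,0],[0,0,-105,0,0,0],[0,0,-135,0,0,0],[0,0,-145,0,0,0]]]' ; python3 -m creep '[[[0,0,0,0,0,0],[0,0,0,0,0,0],[0,0,0,0,0,0],[0,0,0,0,0,0],[0,0,0,0,0,0]]]' 255 100;python3 -m creep '[[[0,0,0,0,0,0],[0,0,0,0,0,0],[0,0,0,0,0,0],[0,0,0,0,0,0],[0,0,0,0,0,0]]]'
```

```text
clock: 1.4
tcp_pos: [0.5049, -0.4177, 0.0705]
tool_rot: [1.0, -0.008, -0.005, -0.003]
ft_force: [-0.2, 0.1, -1.9]
gripper_width: 0.999
gripper_force: 0.0
clock: 1.82
tcp_pos: [0.5119, -0.4196, 0.0787]
tool_rot: [1.0, -0.007, 0.002, 0.001]
ft_force: [-0.3, -0.0, -0.4]
gripper_width: 0.297
gripper_force: 0.0
clock: 2.23
tcp_pos: [0.5107, -0.4185, 0.0762]
tool_rot: [1.0, -0.007, -0.0, 0.0]
ft_force: [0.4, 0.2, -0.3]
gripper_width: -0.0
gripper_force: 0.0
```

```bash
python3 - <<'E'
from h import *
a=snap('wrist','w2');b=snap('side','s2');o=status.get_obs();print(o['tcp_pos'],o['gripper_width'],o['gripper_force'])
cv2.imwrite('pics/m2.png',np.hstack([cv2.resize(a,(400,300)),cv2.convertScaleAbs(cv2.resize(b[240:390,200:400],(400,300)),alpha=1.3)])[:,:,::-1])
E
```

```text
[ 0.51060495 -0.41849372  0.07608691] -0.001906208655883924 0.0
```

View pics/m2.png

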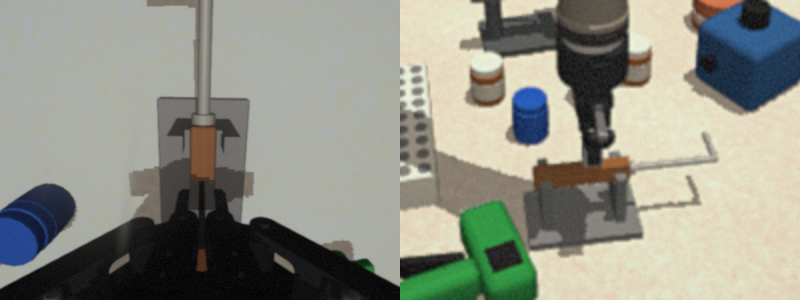

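```bash
python3 - <<'E'
from h import *
f=lambda p:(np.array(proj('s2',p))-[200,240])*2+[400,0]
for z in(.053,.076,.084,.1): print(z,f([.5106,-.4185,z]).round())
print('handle near side bottom/top',f([.5106,-.4265,.06]).round(),f([.5106,-.4265,.084]).round())
a=cv2.imread('pics/s2.png');c=cv2.convertScaleAbs(cv2.resize(a[290:370,250:370],(800,533),interpolation=2),alpha=1.6);cv2.imwrite('pics/c2.png',c)
print(np.load('pics/w2.npz')['T'].round(3))
E
```

```text
0.053 [591. 183.]
0.076 [591. 169.]
0.084 [591. 163.]
0.1 [591. 153.]
handle near side bottom/top [592. 184.] [592. 169.]
[[-0.012 -0.958 -0.287  0.583]
 [-1.     0.011  0.004 -0.42 ]
 [-0.     0.287 -0.958  0.229]
 [ 0.     0.     0.     1.   ]]
```

View pics/c2.png

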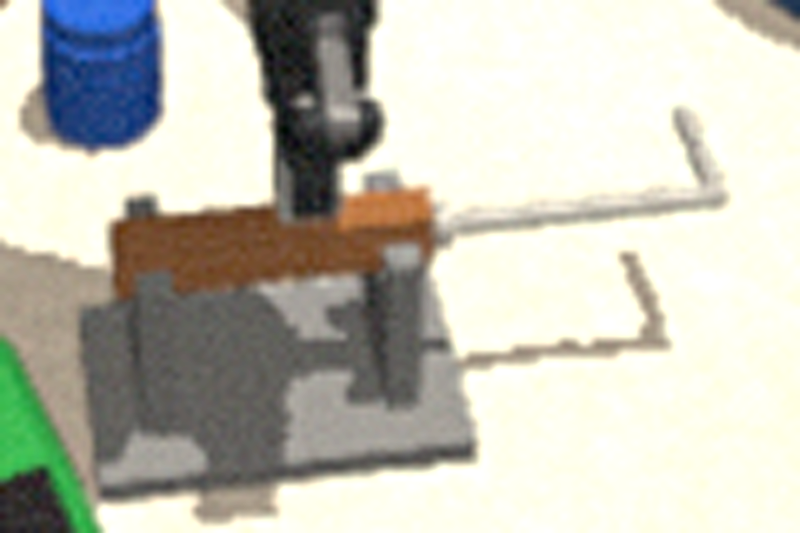

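```bash
python3 - <<'E'
from h import *
a=cv2.imread('pics/w2.png');c=cv2.convertScaleAbs(cv2.resize(a[140:400,180:390],(646,800*1)),alpha=2.2)[:600] if 0 else cv2.convertScaleAbs(cv2.resize(a[140:400,170:400],(531,600)),alpha=2.5,beta=20);cv2.imwrite('pics/c3.png',c)
g=lambda p:((proj('w2',p)-[170,140])*2.308).round()
for p in([.554,-.419,.084],[.445,-.417,.084],[.5106,-.4185,.054],[.5106,-.4185,.084]):print(p,g(p))
E
```

```text
[0.554, -0.419, 0.084] [255.  80.]
[0.445, -0.417, 0.084] [253. 566.]
[0.5106, -0.4185, 0.054] [256. 238.]
[0.5106, -0.4185, 0.084] [256. 296.]
```

View pics/c3.png

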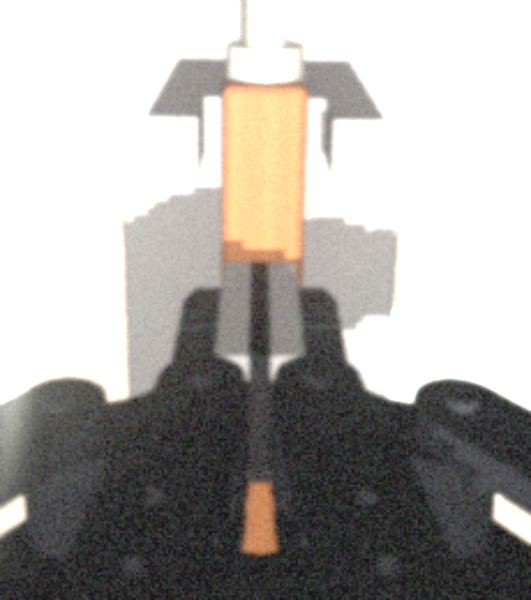

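```bash
python3 -m creep '[[[0,0,10,0,0,0],[0,0,20,0,0,0],[0,0,40,0,0,0],[0,0,40,0,0,0],[0,0,40,0,0,0]]]'
python3 - <<'E'
from h import *
a=snap('wrist','w4')[:,:,::-1];c=cv2.convertScaleAbs(cv2.resize(a[140:400,170:400],(531,600)),alpha=2.5,beta=20);cv2.imwrite('pics/c4.png',c)
b=snap('side','s4')
E
```

```text
clock: 2.75
tcp_pos: [0.5121, -0.4197, 0.1189]
tool_rot: [1.0, -0.007, 0.002, 0.002]
ft_force: [0.6, 1.0, 0.5]
gripper_width: 0.003
gripper_force: 0.0
```

View pics/c4.png

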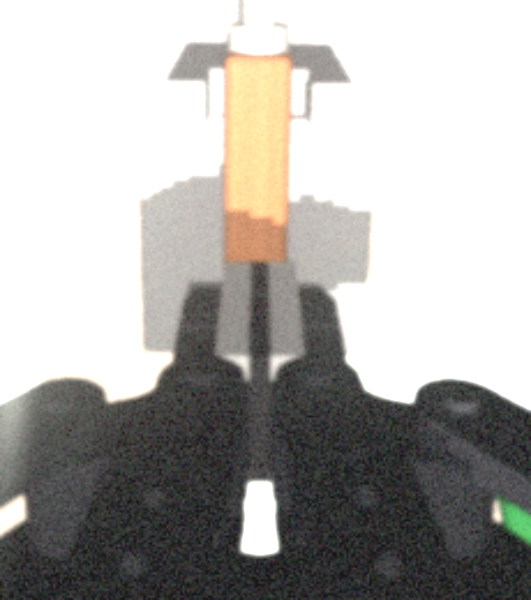

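```bash
python3 - <<'E'
from h import *
d=imaging.get_image('wrist');T=d['T_tool_cam'];K=d['intrinsics'];print(T.round(3),K.round(1))
for v in (253.5,140+355/2.308):
  r_=T[:3,:3]@np.linalg.inv(K)@[281,v,1]
  for x in(.011,0,-.011):print(v,x,(T[:3,3]+r_*(x-T[0,3])/r_[0]).round(4))
E
```

```text
[[ 0.001 -0.958 -0.286  0.072]
 [ 1.     0.001  0.     0.001]
 [ 0.    -0.286  0.958 -0.153]
 [ 0.     0.     0.     1.   ]] [[350.9   0.  282.1]
 [  0.  350.9 207.5]
 [  0.    0.    1. ]]
253.5 0.011 [ 0.011   0.0001 -0.0161]
253.5 0 [0.     0.0001 0.0084]
253.5 -0.011 [-0.011 -0.     0.033]
293.81282495667244 0.011 [ 0.011   0.0002 -0.0489]
293.81282495667244 0 [ 0.      0.0002 -0.0302]
293.81282495667244 -0.011 [-0.011   0.0001 -0.0115]
```

Fingers at rows 262–355 look the same lifted as they did down at the handle. So they never reached the handle, and the tips sit about 14 mm behind the reported TCP instead of 22 mm ahead. I'll grip lower, at TCP z≈0.043.

```bash
python3 -m creep '[[[0,0,0,0,0,0],[0,0,0,0,0,0],[0,0,0,0,0,0],[0,0,0,0,0,0],[0,0,0,0,0,0]]]' 0; python3 -m creep '[[[0,0,-20,0,0,0],[0,0,-35,0,0,0],[0,0,-50,0,0,0],[0,0,-50,0,0,0],[0,0,-50,0,0,0]]]'; python3 -m creep '[[[0,0,-5,0,0,0],[0,0,-10,0,0,0],[0,0,-15,0,0,0],[0,0,-20,0,0,0],[0,0,-24,0,0,0]]]';python3 -m creep '[[[0,0,0,0,0,0],[0,0,0,0,0,0],[0,0,0,0,0,0],[0,0,0,0,0,0],[0,0,0,0,0,0]]]' 255 60;python3 -m creep '[[[0,0,0,0,0,0],[0,0,0,0,0,0],[0,0,0,0,0,0],[0,0,0,0,0,0],[0,0,0,0,0,0]]]' 255 60
```

```text
clock: 3.32
tcp_pos: [0.5106, -0.4185, 0.1159]
tool_rot: [1.0, -0.007, -0.0, -0.0]
ft_force: [-0.5, -0.1, 0.0]
gripper_width: 0.706
gripper_force: 0.0
clock: 3.73
tcp_pos: [0.51, -0.418, 0.0653]
tool_rot: [1.0, -0.007, -0.001, -0.001]
ft_force: [0.5, -0.1, 1.3]
gripper_width: 1.0
gripper_force: 0.0
clock: 4.15
tcp_pos: [0.5106, -0.4184, 0.0418]
tool_rot: [1.0, -0.007, -0.0, -0.0]
ft_force: [-0.3, -0.0, -0.2]
gripper_width: 1.003
gripper_force: 0.0
clock: 4.57
tcp_pos: [0.5109, -0.4187, 0.0426]
tool_rot: [1.0, -0.007, 0.0, 0.0]
ft_force: [0.4, -0.0, -0.7]
gripper_width: 0.297
gripper_force: 0.0
clock: 4.98
tcp_pos: [0.511, -0.4188, 0.0427]
tool_rot: [1.0, -0.007, 0.0, 0.0]
ft_force: [0.2, -0.6, 2.1]
gripper_width: 0.178
gripper_force: 59.0
```

Gripped: width 15 mm, 59 N. Lifting and carrying it toward the cabinet.

```bash
python3 -m creep '[[[0,0,15,0,0,0],[0,0,45,0,0,0],[0,0,80,0,0,0],[0,0,115,0,0,0],[0,0,150,0,0,0]]]' 255 110; python3 -m creep '[[[0,0,30,0,0,0],[0,0,60,0,0,0],[0,0,73,0,0,0],[6,30,73,0,0,0.5],[12,60,73,0,0,1]]]';python3 -m creep '[[[6,36,0,0,0,0.8],[12,72,0,0,0,1.6],[18,108,0,0,0,2.4],[24,144,0,0,0,3.2],[30,180,0,0,0,4]]]';python3 -m creep '[[[6,36,0,0,0,0.8],[12,72,0,0,0,1.6],[18,108,0,0,0,2.4],[24,144,0,0,0,3.2],[30,180,0,0,0,4]]]'; python3 -m creep '[[[3,25,0,0,0,0],[6,50,0,0,0,0],[11,84,0,0,0,0],[11,84,0,0,0,0],[11,84,0,0,0,0]]]'
python3 - <<'E'
from h import *
a=snap('wrist','w5');b=snap('side','s5');c=snap('top','t5');o=status.get_obs();print(o['tcp_pos'].round(4),R.from_quat(o['tool_rot']).as_matrix().round(3)[:,0])
x=lambda i,x0,y0:cv2.convertScaleAbs(cv2.resize(i[y0:y0+120,x0:x0+160],(400,300),interpolation=2),alpha=1.5)
cv2.imwrite('pics/m5.png',np.vstack([np.hstack([cv2.resize(a,(400,300)),x(b,220,80)]),np.hstack([x(c,60,90),x(c,60,90)*0])])[:,:,::-1])
E
```

```text
clock: 5.4
tcp_pos: [0.5099, -0.4179, 0.1926]
tool_rot: [1.0, -0.007, -0.001, -0.001]
ft_force: [-0.0, -0.4, -1.6]
gripper_width: 0.169
gripper_force: 107.1
clock: 5.82
tcp_pos: [0.5215, -0.3609, 0.2656]
tool_rot: [0.999, 0.035, 0.0, 0.001]
ft_force: [0.7, 1.3, -2.5]
gripper_width: 0.168
gripper_force: 107.4
clock: 6.23
tcp_pos: [0.5521, -0.1766, 0.2644]
tool_rot: [0.977, 0.211, -0.001, -0.0]
ft_force: [0.1, -0.4, -0.8]
gripper_width: 0.167
gripper_force: 107.2
clock: 6.65
tcp_pos: [0.5821, 0.0031, 0.2645]
tool_rot: [0.926, 0.378, -0.001, -0.0]
ft_force: [0.5, -1.9, -1.6]
gripper_width: 0.169
gripper_force: 107.2
clock: 7.07
tcp_pos: [0.5926, 0.0894, 0.2642]
tool_rot: [0.925, 0.379, -0.001, -0.001]
ft_force: [0.9, -1.2, -1.0]
gripper_width: 0.167
gripper_force: 107.3
[0.5935 0.0837 0.2646] [ 0.718  0.696 -0.002]
```

View pics/m5.png

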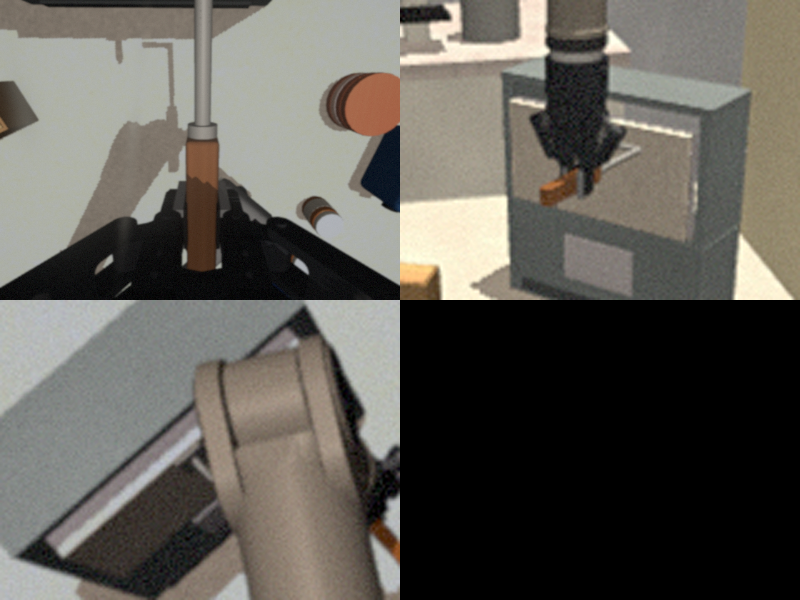

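```bash
python3 - <<'E'
from h import *
P=np.array([.5935,.0837,.2936]);u=np.array([.718,.696,0]);v=np.array([-.696,.718,0])
print('corner',proj('s5',P+.143*u),'seen 315.2 139.2; eye proj',proj('s5',[.639,.244,.295]),proj('t5',[.639,.244,.295]))
t=P+.143*u+.044*v
print('pin tip',proj('s5',t),proj('t5',t),'crop',(proj('t5',t)-[60,90])*2.5)
E
```

```text
corner [314.69798869 139.9090538 ] seen 315.2 139.2; eye proj [294.42857443 134.99829794] [140.93476517 156.52340179]
pin tip [303.73562682 137.54064092] [153.85739703 146.19977643] crop [234.64349256 140.49944108]
```

The rod corner is within 1 px of prediction. Inserting along the hinge line.

```bash
python3 -m creep '[[[-4,4,1,0,0,0],[-8,8.5,1,0,0,0],[-13,13,1,0,0,0],[-17,17.5,1,0,0,0],[-21,21.5,1,0,0,0]]]';python3 -m creep '[[[-4,4,0,0,0,0],[-8,8.5,0,0,0,0],[-13,13,0,0,0,0],[-17,17.5,0,0,0,0],[-21,21.5,0,0,0,0]]]';python3 -m creep '[[[0,0,0,0,0,0],[0,0,0,0,0,0],[0,0,0,0,0,0],[0,0,0,0,0,0],[0,0,0,0,0,0]]]'
python3 - <<'E'
from h import *
b=snap('side','s6');c=snap('top','t6');a=snap('wrist','w6')
x=lambda i,x0,y0:cv2.convertScaleAbs(cv2.resize(i[y0:y0+60,x0:x0+80],(400,300),interpolation=2),alpha=1.6)
cv2.imwrite('pics/m6.png',np.vstack([np.hstack([x(b,265,105),x(c,110,125)]),np.hstack([cv2.resize(a,(400,300)),x(a,240,0)])])[:,:,::-1])
E
```

```text
clock: 7.63
tcp_pos: [0.572, 0.1077, 0.2665]
tool_rot: [0.926, 0.377, 0.0, -0.0]
ft_force: [0.3, 0.3, -1.1]
gripper_width: 0.172
gripper_force: 107.3
clock: 8.05
tcp_pos: [0.5512, 0.1292, 0.2663]
tool_rot: [0.926, 0.377, 0.0, -0.0]
ft_force: [-0.2, 0.5, -2.3]
gripper_width: 0.171
gripper_force: 107.3
clock: 8.47
tcp_pos: [0.552, 0.128, 0.2661]
tool_rot: [0.927, 0.376, -0.0, 0.0]
ft_force: [-0.4, 1.0, -1.3]
gripper_width: 0.174
gripper_force: 107.3
```

View pics/m6.png

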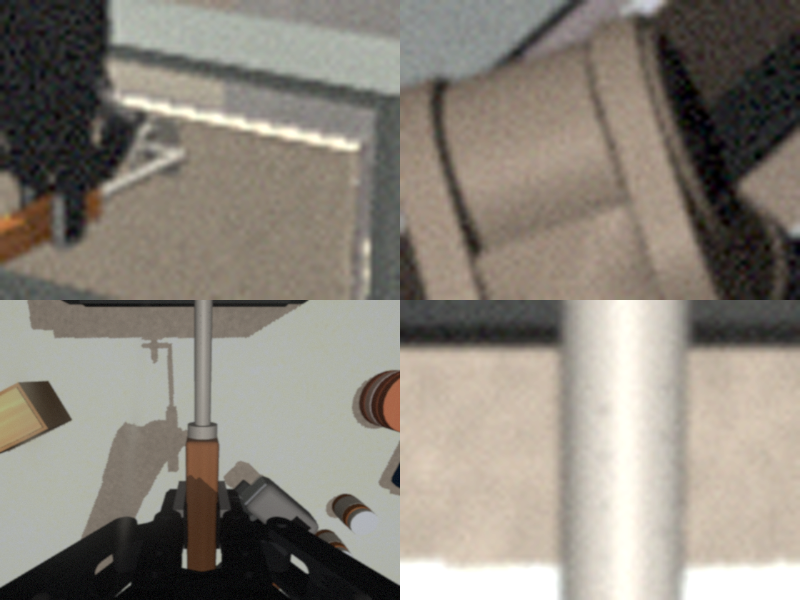

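In the side view the ring (155,140) surrounds the pin. The ring's shadow also crosses the pin's shadow in the wrist view at (155,350), so the pin is in. Starting the swing slowly.

```bash
python3 -m creep '[[[-5,-5,-1.5,0,0,0],[-9.5,-9,-4,0,0,0],[-14,-13.7,-6.5,0,0,0],[-18.5,-18,-9.5,0,0,0],[-23,-22.3,-12.5,0,0,0]]]';python3 -m creep '[[[-4.5,-4.4,-4,0,0,0],[-9,-8.8,-8.2,0,0,0],[-13.5,-13,-13,0,0,0],[-17.5,-17,-18,0,0,0],[-21.7,-21.1,-23.2,0,0,0]]]'
python3 - <<'E'
from h import *
b=snap('side','s7');a=snap('wrist','w7')
cv2.imwrite('pics/m7.png',np.hstack([cv2.convertScaleAbs(cv2.resize(b[80:200,220:380],(400,300),interpolation=2),alpha=1.6),cv2.resize(a,(400,300))])[:,:,::-1])
E
```

```text
clock: 9.03
tcp_pos: [0.5292, 0.1068, 0.2542]
tool_rot: [0.926, 0.376, 0.002, -0.0]
ft_force: [3.3, 2.8, -0.4]
gripper_width: 0.168
gripper_force: 107.3
clock: 9.45
tcp_pos: [0.5066, 0.0843, 0.2305]
tool_rot: [0.927, 0.376, 0.0, 0.0]
ft_force: [1.8, 1.0, 2.3]
gripper_width: 0.171
gripper_force: 107.9
```

View pics/m7.png

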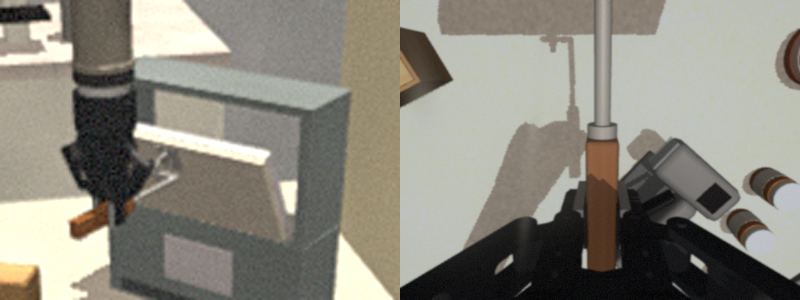

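Hatch is at about 0.5 rad and following the pole. Continuing.

```bash
python3 -m creep '[[[-3.7,-3.6,-5.5,0,0,0],[-7,-6.8,-11.5,0,0,0],[-10,-9.8,-18,0,0,0],[-13,-12.7,-24.5,0,0,0],[-15.8,-15.4,-31.2,0,0,0]]]';python3 -m creep '[[[-2.2,-2.1,-7,0,0,0],[-4.2,-4,-14,0,0,0],[-6,-5.8,-21.5,0,0,0],[-7.3,-7.1,-29,0,0,0],[-8.4,-8.2,-36.2,0,0,0]]]';python3 -m creep '[[[-0.4,-0.4,-5,0,0,0],[-0.8,-0.8,-10,0,0,0],[-1,-1,-15,0,0,0],[-1.2,-1.2,-20,0,0,0],[-1.2,-1.2,-25.5,0,0,0]]]';python3 -m creep '[[[0.3,0.3,-5,0,0,0],[0.8,0.8,-10,0,0,0],[1.2,1.2,-15,0,0,0],[1.5,1.5,-20,0,0,0],[1.9,1.8,-25,0,0,0]]]';python3 -m creep '[[[0,0,-3,0,0,0],[0,0,-6,0,0,0],[0,0,-9,0,0,0],[0,0,-9,0,0,0],[0,0,-9,0,0,0]]]'
python3 - <<'E'
from h import *
b=snap('side','s8');a=snap('wrist','w8')
cv2.imwrite('pics/m8.png',np.hstack([cv2.convertScaleAbs(cv2.resize(b[80:200,220:380],(400,300),interpolation=2),alpha=1.6),cv2.resize(a,(400,300))])[:,:,::-1])
E
```

```text
clock: 9.97
tcp_pos: [0.4899, 0.0679, 0.1985]
tool_rot: [0.927, 0.376, -0.001, 0.001]
ft_force: [-2.7, -3.2, 3.5]
gripper_width: 0.17
gripper_force: 108.1
clock: 10.38
tcp_pos: [0.4805, 0.0591, 0.1611]
tool_rot: [0.927, 0.376, -0.003, 0.001]
ft_force: [-1.7, -3.9, 2.3]
gripper_width: 0.164
gripper_force: 107.6
clock: 10.8
tcp_pos: [0.4796, 0.0584, 0.1358]
tool_rot: [0.927, 0.376, -0.003, 0.0]
ft_force: [-2.1, -3.9, -0.7]
gripper_width: 0.17
gripper_force: 107.5
clock: 11.22
tcp_pos: [0.4825, 0.0612, 0.1112]
tool_rot: [0.927, 0.376, -0.001, 0.0]
ft_force: [-2.2, -4.0, 0.5]
gripper_width: 0.172
gripper_force: 107.4
clock: 11.63
tcp_pos: [0.4833, 0.0607, 0.1038]
tool_rot: [0.927, 0.376, -0.001, 0.001]
ft_force: [-4.6, -6.6, 4.6]
gripper_width: 0.171
gripper_force: 108.4
```

View pics/m8.png

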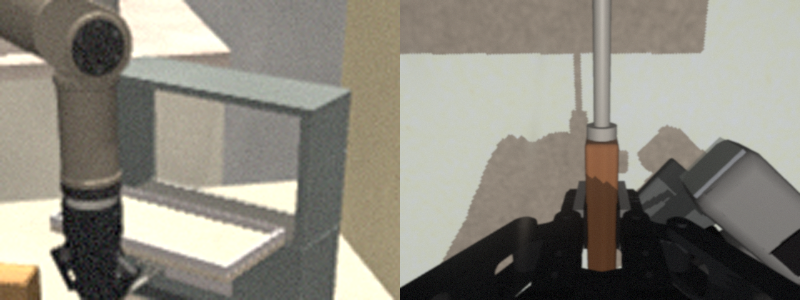

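```bash
python3 -m creep '[[[-1.5,-1.5,0,0,0,0],[-3,-3,0,0,0,0],[-4,-4,0,0,0,0],[-4,-4,0,0,0,0],[-4,-4,0,0,0,0]]]'; python3 -m creep '[[[0,0,-1,0,0,0],[0,0,-2,0,0,0],[0,0,-3,0,0,0],[0,0,-4,0,0,0],[0,0,-4,0,0,0]]]'
python3 - <<'E'
from h import *
b=snap('side','s9')
cv2.imwrite('pics/m9.png',np.hstack([cv2.convertScaleAbs(cv2.resize(b[130:200,220:360],(800,400),interpolation=2),alpha=1.6)])[:,:,::-1])
E
```

```text
clock: 12.15
tcp_pos: [0.4795, 0.0591, 0.1034]
tool_rot: [0.926, 0.377, 0.0, -0.0]
ft_force: [0.6, 0.5, -1.2]
gripper_width: 0.172
gripper_force: 107.4
clock: 12.57
tcp_pos: [0.48, 0.0586, 0.1]
tool_rot: [0.926, 0.377, 0.001, -0.0]
ft_force: [-1.1, -0.8, 2.6]
gripper_width: 0.172
gripper_force: 108.0
```

```bash
python3 -m creep '[[[0,0,-1,0,0,0],[0,0,-2,0,0,0],[0,0,-3,0,0,0],[0,0,-4,0,0,0],[0,0,-4,0,0,0]]]'; python3 -m creep '[[[0,0,-1,0,0,0],[0,0,-2,0,0,0],[0,0,-3,0,0,0],[0,0,-3,0,0,0],[0,0,-3,0,0,0]]]'
python3 - <<'E'
from h import *
b=snap('side','s10')
E
```

```text
clock: 13.03
tcp_pos: [0.4805, 0.0583, 0.0962]
tool_rot: [0.927, 0.376, 0.001, 0.0]
ft_force: [-1.5, -0.6, 6.7]
gripper_width: 0.171
gripper_force: 108.7
clock: 13.45
tcp_pos: [0.4811, 0.0577, 0.0934]
tool_rot: [0.927, 0.376, 0.002, 0.001]
ft_force: [0.3, -1.7, 6.2]
gripper_width: 0.17
gripper_force: 108.8
```

```bash
python3 -m creep '[[[0,0,8,0,0,0],[-0.5,-0.5,16,-0.4,0.4,0],[-1,-1,24,-0.8,0.8,0],[-1.5,-1.5,31,-1.1,1.1,0],[-2,-2,37,-1.4,1.43,0]]]'; python3 -m creep '[[[0,0,0,0,0,0],[4,-4,0,0,0,0],[8,-8.2,0,0,0,0],[12,-12.3,0,0,0,0],[16,-16.4,0,0,0,0]]]'
```

```text
clock: 13.92
tcp_pos: [0.4764, 0.0557, 0.1295]
tool_rot: [0.923, 0.375, -0.083, 0.033]
ft_force: [-0.1, 0.1, -1.5]
gripper_width: 0.167
gripper_force: 107.6
clock: 14.33
tcp_pos: [0.4933, 0.038, 0.1292]
tool_rot: [0.923, 0.374, -0.081, 0.033]
ft_force: [-0.3, -0.4, -1.8]
gripper_width: 0.169
gripper_force: 107.6
```

```bash
python3 -m creep '[[[5,-5,0,0,0,0],[10,-10,0,0,0,0],[15,-15.5,0,0,0,0],[18,-18.5,0,0,0,0],[18,-18.5,0,0,0,0]]]'; python3 -m creep '[[[-10,-10,0,0,0,0],[-20,-20,0,0,0,0],[-30,-30,0,0,0,0],[-40,-39,0,0,0,0],[-48,-47,0,0,0,0]]]'
python3 - <<'E'
from h import *
b=snap('side','s11');a=snap('wrist','w11')
cv2.imwrite('pics/m11.png',np.hstack([cv2.convertScaleAbs(cv2.resize(b[80:230,200:400],(400,300),interpolation=2),alpha=1.6),cv2.resize(a,(400,300))])[:,:,::-1])
E
```

```text
clock: 14.75
tcp_pos: [0.5123, 0.0196, 0.1295]
tool_rot: [0.923, 0.374, -0.081, 0.033]
ft_force: [0.8, -0.7, -0.8]
gripper_width: 0.173
gripper_force: 107.6
clock: 15.17
tcp_pos: [0.4625, -0.0261, 0.1296]
tool_rot: [0.923, 0.375, -0.081, 0.033]
ft_force: [0.7, -0.1, -1.2]
gripper_width: 0.166
gripper_force: 107.6
```

View pics/m11.png

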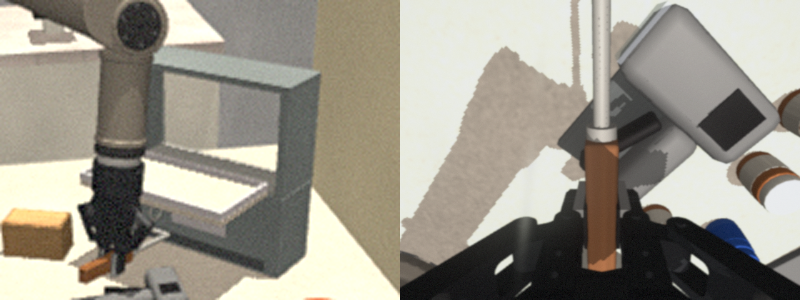

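Pole is clear and the hatch is down. Carrying the pole back.

```bash
python3 -m creep '[[[0,0,30,0,0,0],[0,0,60,0,0,0],[0,0,90,0.5,-0.5,0],[0,0,115,1,-1,0],[0,0,135,1.4,-1.43,0]]]'; python3 -m creep '[[[5,-38,0,0,0,-1],[10,-76,0,0,0,-2],[15,-114,0,0,0,-3],[20,-152,0,0,0,-4],[25,-190,0,0,0,-5]]]';python3 -m creep '[[[5,-38,0,0,0,-1],[10,-76,0,0,0,-2],[15,-114,0,0,0,-3],[20,-152,0,0,0,-4],[24,-190,0,0,0,-4]]]';python3 -m creep '[[[0,-12,0,0,0,0],[0,-12,0,0,0,0],[0,-12,0,0,0,0],[0,-12,0,0,0,0],[0,-12,0,0,0,0]]]'
python3 - <<'E'
from h import *
o=status.get_obs();print(o['tcp_pos'].round(4),R.from_quat(o['tool_rot']).as_matrix().round(3))
a=snap('wrist','w12');snap('top','t12');snap('side','s12')
h=cv2.cvtColor(a[:,:,::-1].copy(),cv2.COLOR_BGR2HSV);m=cv2.inRange(h,(3,90,40),(20,255,255));m[:,:200]=0;m[:,360:]=0
w=cv2.cvtColor(cv2.imread('pics/w6.png'),cv2.COLOR_BGR2HSV);n=cv2.inRange(w,(3,90,40),(20,255,255));n[:,:200]=0;n[:,360:]=0
for k in(n,m):
  c=max(cv2.findContours(k,0,1)[0],key=cv2.contourArea);print(cv2.boundingRect(c),cv2.minAreaRect(c))
E
```

```text
clock: 15.68
tcp_pos: [0.4651, -0.0249, 0.2674]
tool_rot: [0.926, 0.377, 0.003, 0.0]
ft_force: [-0.1, -0.8, -1.4]
gripper_width: 0.171
gripper_force: 107.6
clock: 16.1
tcp_pos: [0.4893, -0.2168, 0.265]
tool_rot: [0.986, 0.166, 0.001, 0.0]
ft_force: [0.5, 0.7, -0.7]
gripper_width: 0.17
gripper_force: 107.7
clock: 16.52
tcp_pos: [0.5139, -0.4066, 0.2644]
tool_rot: [1.0, -0.007, 0.0, -0.0]
ft_force: [0.5, -0.3, -1.3]
gripper_width: 0.165
gripper_force: 107.7
clock: 16.93
tcp_pos: [0.5139, -0.4153, 0.265]
tool_rot: [1.0, -0.005, 0.001, -0.001]
ft_force: [0.2, -0.2, -0.6]
gripper_width: 0.167
gripper_force: 107.8
[ 0.5139 -0.4153  0.265 ] [[ 1.    -0.01   0.001]
 [-0.01  -1.     0.001]
 [ 0.001 -0.001 -1.   ]]
(260, 196, 46, 184) ((282.18701171875, 287.4098205566406), (44.89542007446289, 183.3098602294922), 0.8184555172920227)
(259, 197, 47, 184) ((282.0, 288.5), (183.0, 46.0), 90.0)
```

```bash
python3 -m creep '[[[-3,-3,-35,0,0,0],[-3,-3,-70,0,0,0],[-3,-3,-110,0,0,0],[-3,-3,-150,0,0,0],[-3,-3,-180,0,0,0]]]'; python3 -m creep '[[[0,0,0,0,0,0],[0,0,0,0,0,0],[0,0,0,0,0,0],[0,0,0,0,0,0],[0,0,0,0,0,0]]]'
python3 - <<'E'
from h import *
for i in range(3):
  a=snap('wrist','w13');o=status.get_obs();print(o['tcp_pos'].round(4),R.from_quat(o['tool_rot']).as_matrix().round(3)[:,0])
E
```

```text
clock: 17.5
tcp_pos: [0.5084, -0.4188, 0.0816]
tool_rot: [1.0, -0.006, -0.001, -0.001]
ft_force: [-0.1, 0.0, -2.2]
gripper_width: 0.171
gripper_force: 107.8
clock: 17.92
tcp_pos: [0.5114, -0.4223, 0.0881]
tool_rot: [1.0, -0.007, 0.003, 0.002]
ft_force: [0.6, 0.3, -1.1]
gripper_width: 0.171
gripper_force: 107.7
[ 0.511  -0.422   0.0876] [ 1.    -0.014  0.004]
[ 0.5106 -0.4217  0.0869] [ 1.    -0.014  0.003]
[ 0.5103 -0.4215  0.0864] [ 1.    -0.014  0.002]
```

```bash
python3 -m creep '[[[0,2.5,-10,0,0,0],[0,2.5,-20,0,0,0],[0,2.5,-30,0,0,0],[0,2.5,-38,0,0,0],[0,2.5,-41,0,0,0]]]';python3 -m creep '[[[0,0,0,0,0,0],[0,0,0,0,0,0],[0,0,0,0,0,0],[0,0,-1,0,0,0],[0,0,-1,0,0,0]]]'
```

```text
clock: 18.48
tcp_pos: [0.5094, -0.4175, 0.0435]
tool_rot: [1.0, -0.007, -0.001, -0.001]
ft_force: [-2.5, 3.2, 16.0]
gripper_width: 0.172
gripper_force: 110.6
clock: 18.9
tcp_pos: [0.5093, -0.4176, 0.0439]
tool_rot: [1.0, -0.007, -0.0, -0.001]
ft_force: [-1.3, 3.0, 9.0]
gripper_width: 0.171
gripper_force: 109.8
```

```bash
python3 -m creep '[[[0,0,0,0,0,0],[0,0,0,0,0,0],[0,0,0,0,0,0],[0,0,0,0,0,0],[0,0,0,0,0,0]]]' 0;python3 -m creep '[[[0,0,0,0,0,0],[0,0,15,0,0,0],[0,0,50,0,0,0],[0,0,85,0,0,0],[0,0,120,0,0,0]]]' ;python3 -m creep '[[[-5,30,30,0,0,0],[-10,60,60,0,0,0],[-15,90,60,0,0,0],[-20,120,60,0,0,0],[-25,150,60,0,0,0]]]'
python3 - <<'E'
from h import *
snap('top','t14');snap('side','s14');a=snap('wrist','w14')
im=cv2.imread('pics/t14.png');h=cv2.cvtColor(im,cv2.COLOR_BGR2HSV)
m=cv2.inRange(h,(3,100,50),(20,255,255));m[:, :375]=0;m[:,415:]=0;m[:195]=0;m[260:]=0
for c in cv2.findContours(m,0,1)[0]:
  if cv2.contourArea(c)>30:print('handle top',cv2.minAreaRect(c))
x=cv2.cvtColor(cv2.imread('pics/s14.png'),cv2.COLOR_BGR2HSV);y=cv2.cvtColor(cv2.imread('pics/side0.png'),cv2.COLOR_BGR2HSV)
for k in(y,x):
  m=cv2.inRange(k,(3,110,50),(20,255,255));m[:310]=0;m[345:]=0;m[:,:250]=0;m[:,330:]=0
  for c in cv2.findContours(m,0,1)[0]:
    if cv2.contourArea(c)>50:print('handle side',cv2.minAreaRect(c))
# white lids in top
m=cv2.inRange(h,(0,0,0),(180,255,255))
g=cv2.cvtColor(im[160:290,290:350],cv2.COLOR_BGR2GRAY)
# lids slightly bluish-white
B=im.astype(int);mm=((B[:,:,0]-B[:,:,2])>-2).astype(np.uint8)*255*(B[:,:,2]>110);mm[:, :285]=0;mm[:,350:]=0;mm[:160]=0;mm[280:]=0
for c in cv2.findContours(mm.astype(np.uint8),0,1)[0]:
  if cv2.contourArea(c)>60:
    (u,v),rr=cv2.minEnclosingCircle(c);print('lid',(u,v),rr,onz('t14',(u,v),.062).round(4))
x=lambda i,x0,y0,w,hh:cv2.convertScaleAbs(cv2.resize(i[y0:y0+hh,x0:x0+w],(400,300),interpolation=2),alpha=1.6)
t=im;s=cv2.imread('pics/s14.png');w=cv2.imread('pics/w14.png')
cv2.imwrite('pics/m14.png',np.vstack([np.hstack([x(t,60,60,200,150),x(t,280,150,160,120)]),np.hstack([x(s,200,80,160,120),cv2.resize(w,(400,300))])]))
E
```

```text
clock: 19.32
tcp_pos: [0.5092, -0.4182, 0.042]
tool_rot: [1.0, -0.007, -0.0, -0.0]
ft_force: [0.7, 0.2, 0.6]
gripper_width: 0.87
gripper_force: 0.0
clock: 19.73
tcp_pos: [0.509, -0.418, 0.1634]
tool_rot: [1.0, -0.007, -0.001, -0.0]
ft_force: [1.0, -0.6, -0.1]
gripper_width: 1.009
gripper_force: 0.0
clock: 20.15
tcp_pos: [0.4846, -0.2671, 0.2237]
tool_rot: [1.0, -0.007, 0.001, 0.0]
ft_force: [0.6, -0.0, 0.0]
gripper_width: 1.002
gripper_force: 0.0
handle side ((290.53961181640625, 325.89599609375), (11.243921279907227, 47.66228103637695), 84.2894058227539)
handle side ((289.90362548828125, 325.8298645019531), (11.912805557250977, 47.50080871582031), 83.0887680053711)
lid (307.5, 257.0) 7.159010887145996 [ 0.41   -0.1761  0.062 ]
lid (319.5, 217.5) 64.62594604492188 [ 0.5245 -0.2093  0.062 ]
```

View pics/m14.png

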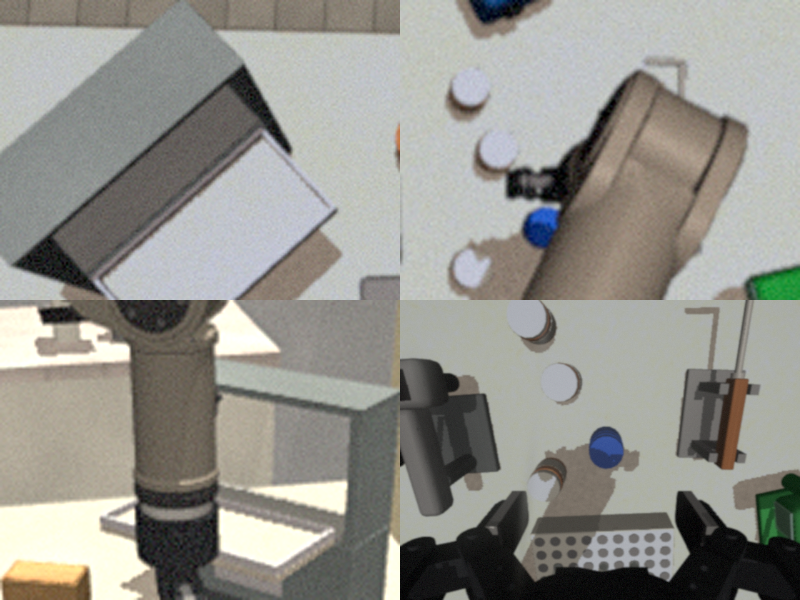

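The view shows the pole back in its forks. The handle in the side image matches the start to 0.6 px. The hatch lies open with its rim corners at top-image pixels (191,126), (227,165) and (109,197). Checking levelness and locating the jars by numbers.

```bash
python3 - <<'E'
from h import *
A=onz('t14',(191,126),.189);B=onz('t14',(227.5,165),.189);C=onz('t14',(109,197.5),.189)
print(A.round(3),B.round(3),C.round(3),np.linalg.norm(A-B).round(3),np.linalg.norm(A-C).round(3))
d=A-B;print('u yaw',np.degrees(np.arctan2(d[1],d[0])));d=C-A;print('v yaw',np.degrees(np.arctan2(d[1],d[0])))
print('free corner',tri([('t14',(227.5,165)),('s14',(332.8,174))]).round(3))
im=cv2.imread('pics/t14.png')
def lid(f,u,v,r=9):
  g=cv2.imread(f'pics/{f}.png').astype(int);b=g[:,:,0]-g[:,:,2]
  y,x=np.mgrid[:g.shape[0],:g.shape[1]];m=(np.hypot(x-u,y-v)<r)&(b>-2)&(g[:,:,2]>90)
  return x[m].mean(),y[m].mean(),m.sum()
for f in('top0','t14'):
 for p in[(308,186),(319,211),(308.5,257.5)]:
  q=lid(f,*p);print(f,np.round(q,1),onz(f,q[:2],.062).round(4))
# tray mask side/hatch brightness: rectangle from top
g=im[90:260,70:260];hh=cv2.cvtColor(g,cv2.COLOR_BGR2GRAY)
bl=g.astype(int);m=((bl[:,:,0]-bl[:,:,2]>-2)&(hh>110)).astype(np.uint8)
c=max(cv2.findContours(m,0,1)[0],key=cv2.contourArea);rc=cv2.minAreaRect(c);print(rc,cv2.contourArea(c))
bx=cv2.boxPoints(rc)+[70,90];print(np.array([onz('t14',p,.185) for p in bx]).round(3),onz('t14',np.array(rc[0])+[70,90],.180).round(3))
E
```

```text
[0.75  0.15  0.189] [0.646 0.048 0.189] [0.552 0.355 0.189] 0.146 0.286
u yaw 44.31111543561511
v yaw 133.96473380800174
free corner [0.678 0.035 0.228]
top0 [308.5 184.3 186. ] [ 0.6213 -0.176   0.062 ]
top0 [319.7 209.6 192. ] [ 0.5478 -0.2095  0.062 ]
top0 [309.3 256.8 213. ] [ 0.4106 -0.1813  0.062 ]
t14 [308.4 184.3 187. ] [ 0.6214 -0.1758  0.062 ]
t14 [319.5 209.3 186. ] [ 0.5484 -0.209   0.062 ]
t14 [307.7 257.1 154. ] [ 0.4099 -0.1767  0.062 ]
((94.49998474121094, 84.49998474121094), (188.99996948242188, 168.99996948242188), -0.0) 12955.0
[[ 0.39   0.446  0.185]
 [ 0.845  0.484  0.185]
 [ 0.857 -0.03   0.185]
 [ 0.401 -0.042  0.185]] [0.618 0.216 0.18 ]
```

```bash
python3 - <<'E'
from h import *
print(proj('s14',[.75,.15,.189]),'seen 332.8,174?');print(proj('s14',[.646,.048,.189]),'seen 311,187?')
print(tri([('t14',(191,126)),('s14',(332.8,174))]).round(3),tri([('t14',(227.5,165)),('s14',(311,187))]).round(3))
for th in(1.571,1.5,1.4):
  u=np.array([.716,.698,0]);H=np.array([.75,.15,.17]);z=np.array([0,0,1.])
  P=H-u*(.150*np.sin(th)-.019*np.cos(th))+z*(.150*np.cos(th)+.019*np.sin(th));print(th,proj('s14',P).round(1),proj('t14',P).round(1))
E
python3 - <<'E'
import cv2,numpy as np
s=cv2.imread('pics/s14.png');g=cv2.cvtColor(s,cv2.COLOR_BGR2GRAY)
print(g[176:200:1,300:320:2])
E
```

```text
[331.59993385 171.27571903] seen 332.8,174?
[308.55435901 186.52506297] seen 311,187?
[0.755 0.152 0.177] [0.65  0.048 0.186]
1.571 [307.7 187. ] [228.4 166.3]
1.5 [308.  183.8] [227.5 165. ]
1.4 [308.8 179.1] [225.9 162.7]
[[164 167 165 163 165 167 167 168 164 166]
 [165 167 165 164 168 166 165 167 165 168]
 [166 165 165 164 166 167 166 167 166 165]
 [167 167 164 167 165 164 166 168 166 169]
 [166 164 172 166 166 168 165 166 168 169]
 [168 169 170 167 166 165 166 167 170 142]
 [170 168 166 166 167 165 165 169 150  93]
 [155 165 171 168 166 165 170 162 114  82]
 [ 95 136 155 167 172 171 170 133  88  87]
 [ 84  88 104 142 161 174 145  91  92  93]
 [ 84  84  84  87 114 143  94  89  98  89]
 [ 83  85  84  85  85  90  90  99  93  89]
 [ 85  87  86  89  86  87  87 104  93  65]
 [ 84  86  90  90  87  94  89  94  86  54]
 [ 83  79  86  84  88  98  89  80  60  53]
 [ 83  79  86  82  87  88  87  59  57  58]
 [ 86  88  80  79  85  87  80  53  58  57]
 [ 84  83  84  84  82  89  75  57  54  57]
 [ 80  82  82  84  84  83  79  54  59  55]
 [ 66  75  81  87  85  87  74  56  58  58]
 [ 59  59  73  76  86  83  78  55  53  57]
 [ 59  57  60  63  75  80  73  60  54  52]
 [ 58  60  56  58  57  69  71  54  54  59]
 [ 62  60  64  63  57  59  58  55  54  56]]
```

The rim corner is at side (310,186.5), against 187 predicted for level, so the hatch is level. The tray centre is at about (0.597, 0.202). Now the first jar: rotating and moving above it.

```bash
cat >> h.py <<'E'
def lids(f,near=None):
    im=cv2.imread(f'pics/{f}.png');g=cv2.medianBlur(cv2.cvtColor(im,cv2.COLOR_BGR2GRAY),5)
    c=cv2.HoughCircles(g,cv2.HOUGH_GRADIENT,1,30,param1=80,param2=16,minRadius=14,maxRadius=48)
    out=[]
    for u,v,r_ in (c[0] if c is not None else []):
        k=im[int(v)-4:int(v)+5,int(u)-4:int(u)+5].reshape(-1,3).mean(0) if 5<v<415 and 5<u<555 else [0]*3
        p=onz(f,(u,v),.062);out.append((np.round(p[:2],4),np.round([u,v,r_],1),np.round(k)))
        print(*out[-1])
E
python3 -m creep '[[[25,18,0,0,0,1],[50,36,0,0,0,2],[75,54,0,0,0,3],[100,72,0,0,0,4],[120,85,0,0,0,5]]]' 65 40;python3 -m creep '[[[0,0,0,0,0,1],[0,0,0,0,0,2],[0,0,0,0,0,3],[0,0,0,0,0,4],[0,0,0,0,0,4]]]'
python3 - <<'E'
from h import *
snap('wrist','w15');o=status.get_obs();print(o['tcp_pos'].round(4),o['tool_rot'].round(3));lids('w15')
for p in([.619,-.176,.062],[.545,-.208,.062],[.409,-.179,.062]):print(proj('w15',p))
E
```

```text
clock: 20.72
tcp_pos: [0.6064, -0.1825, 0.2222]
tool_rot: [0.977, 0.212, 0.0, -0.0]
ft_force: [0.0, 0.5, 0.2]
gripper_width: 0.742
gripper_force: 0.0
clock: 21.13
tcp_pos: [0.6045, -0.1853, 0.222]
tool_rot: [0.927, 0.376, -0.0, 0.0]
ft_force: [-0.4, -1.1, -0.2]
gripper_width: 0.744
gripper_force: 0.0
[ 0.6045 -0.1851  0.2221] [ 0.927  0.375 -0.     0.   ]
[ 0.6207 -0.1751] [286.5 164.5  24.9] [194. 187. 184.]
[ 0.5353 -0.0544] [120.5 138.5  40.8] [88. 90. 92.]
[ 0.4625 -0.0594] [ 77.5 199.5  46.3] [37. 38. 39.]
[ 0.5635 -0.1981] [261.5 224.5  21.8] [114. 123. 128.]
[ 0.7956 -0.2238] [477.5  54.5  26. ] [27. 27. 26.]
[ 0.8172 -0.2298] [503.5  39.5  28.3] [26. 27. 27.]
[ 0.4632 -0.2626] [240.5 330.5  22.3] [157.  82.  52.]
[ 0.5929 -0.3319] [378.5 292.5  23.5] [31. 31. 32.]
[ 0.3242 -0.1682] [ 87.5 357.5  43. ] [18. 17. 18.]
[ 0.6268 -0.3318] [404.5 270.5  31.6] [178. 187. 184.]
[ 0.5236 -0.0264] [ 86.5 125.5  32.9] [29. 29. 31.]
[ 0.3811 -0.0386] [ 10.5 243.5  28.8] [110. 112. 115.]
[ 0.4555 -0.1974] [187.5 296.5  21.6] [36. 37. 38.]
[ 0.6283 -0.4029] [450.5 313.5  28.8] [178. 187. 183.]
[ 0.7112 -0.1891] [372.5 100.5  14.6] [51. 43. 37.]
[ 0.4852 -0.0882] [117.5 203.5  19. ] [78. 79. 79.]
[ 0.4004 -0.1844] [143.5 322.5  14.9] [23. 24. 24.]
[285.88975933 166.60635139]
[255.76800403 244.27919335]
[144.49329099 314.1381609 ]
```

```bash
python3 -m creep '[[[8,5,-30,0,0,0],[16,10,-60,0,0,0],[16,10,-95,0,0,0],[16,10,-130,0,0,0],[16,10,-155,0,0,0]]]' 65 40;python3 -m creep '[[[0,0,-15,0,0,0],[0,0,-30,0,0,0],[0,0,-45,0,0,0],[0,0,-57,0,0,0],[0,0,-61,0,0,0]]]';python3 -m creep '[[[0,0,0,0,0,0],[0,0,0,0,0,0],[0,0,0,0,0,0],[0,0,0,0,0,0],[0,0,0,0,0,0]]]' 255 40;python3 -m creep '[[[0,0,0,0,0,0],[0,0,8,0,0,0],[0,0,20,0,0,0],[0,0,50,0,0,0],[0,0,90,0,0,0]]]'
```

```text
clock: 21.6
tcp_pos: [0.6188, -0.1739, 0.064]
tool_rot: [0.927, 0.375, -0.002, -0.001]
ft_force: [-0.7, 0.1, -0.1]
gripper_width: 0.745
gripper_force: 0.0
clock: 22.02
tcp_pos: [0.6188, -0.1738, 0.004]
tool_rot: [0.927, 0.375, -0.002, -0.001]
ft_force: [0.6, -0.1, -1.1]
gripper_width: 0.741
gripper_force: 0.0
clock: 22.43
tcp_pos: [0.6209, -0.1734, 0.0073]
tool_rot: [0.926, 0.376, 0.0, 0.0]
ft_force: [-0.0, 0.2, -1.7]
gripper_width: 0.548
gripper_force: 41.2
clock: 22.85
tcp_pos: [0.6177, -0.1727, 0.0951]
tool_rot: [0.926, 0.376, -0.003, -0.002]
ft_force: [1.1, 0.3, -1.2]
gripper_width: 0.549
gripper_force: 41.6
```

```bash
python3 -m creep '[[[0,0,35,0,0,0],[0,0,70,0,0,0],[0,0,105,0,0,0],[0,0,140,0,0,0],[3,20,165,0,0,0]]]';python3 -m creep '[[[4,37,0,0,0,0],[8,74,0,0,0,0],[12,111,0,0,0,0],[16,148,0,0,0,0],[20,185,0,0,0,0]]]';python3 -m creep '[[[5,37,0,0,0,0],[8,74,0,0,0,0],[11,100,0,0,0,0],[13,111,0,0,0,0],[13,111,0,0,0,0]]]';python3 -m creep '[[[0,0,0,0,0,0],[0,0,0,0,0,0],[0,0,0,0,0,0],[0,0,0,0,0,0],[0,0,0,0,0,0]]]'
python3 - <<'E'
from h import *
a=snap('wrist','w16');o=status.get_obs();print(o['tcp_pos'].round(4),o['tool_rot'].round(3))
# predicted tray points
u=np.array([.716,.698,0]);v=np.array([-.698,.716,0]);C=np.array([.597,.202,.176])
for n,p in(('center',C),('freeR',C-.069*u-.144*v),('hingeR',C+.069*u-.144*v),('freeL',C-.069*u+.144*v),('hingeL',C+.069*u+.144*v)):print(n,proj('w16',p).round(1))
g=cv2.cvtColor(a,cv2.COLOR_RGB2GRAY);print(g[0:420:12,0:560:14])
E
```

```text
clock: 23.27
tcp_pos: [0.6232, -0.1602, 0.2673]
tool_rot: [0.928, 0.372, 0.001, 0.005]
ft_force: [1.0, -2.0, -0.4]
gripper_width: 0.552
gripper_force: 41.6
clock: 23.68
tcp_pos: [0.6434, 0.0334, 0.2635]
tool_rot: [0.927, 0.376, 0.001, 0.0]
ft_force: [1.4, 0.0, -1.6]
gripper_width: 0.548
gripper_force: 41.7
clock: 24.1
tcp_pos: [0.6557, 0.1482, 0.2625]
tool_rot: [0.925, 0.38, 0.001, -0.002]
ft_force: [-0.1, 0.7, -1.9]
gripper_width: 0.549
gripper_force: 41.7
clock: 24.52
tcp_pos: [0.6567, 0.1407, 0.2619]
tool_rot: [0.927, 0.375, 0.0, 0.0]
ft_force: [-0.5, 0.2, -1.3]
gripper_width: 0.551
gripper_force: 41.7
[0.6566 0.1412 0.2618] [ 0.927  0.375 -0.     0.   ]
center [161.7 208.7]
freeR [358.3 294.3]
hingeR [370.9 107.4]
freeL [-16.8 295.1]
hingeL [-68.6 108.3]
[[ 70  68  71 ...  57  54  53]
 [ 31  32  34 ...  32  31  33]
 [ 91  94  92 ...  40  39  37]
 ...
 [183  12  15 ...  14  11  14]
 [ 12  13  15 ...   7   8   7]
 [ 14  14  18 ...  15  16  16]]
```

```bash
python3 - <<'E'
from h import *
np.set_printoptions(linewidth=200)
g=cv2.cvtColor(cv2.imread('pics/w16.png'),cv2.COLOR_BGR2GRAY).astype(int)
print('col180 from 80',g[80:320:4,176:184].mean(1).round().astype(int))
print('row190 from 320',g[186:194,320:440:3].mean(0).round().astype(int))
u=np.array([.716,.698,0]);v=np.array([-.698,.716,0]);C=np.array([.597,.202,.189])
for a in(.069,.075,-.069,-.075):print('rim top z',a,proj('w16',C+a*u-.02*v).round(1))
for b in(.144,.150):print('side',proj('w16',C-b*v+.01*u).round(1))
E
```

```text
col180 from 80 [ 60  85  90 108 127 127 127 178 186 186 186 186 186 187 185 187 186 187 186 186 186 186 186 186 184 185 185 184 183 182 182 160 133 130 131 130 129 130 131 128 126 126 126 126 123 122 125 123 121
 118 120 120 105  70  54  47  45  44  40  37]
row190 from 320 [188 187 187 188 187 186 187 187 188 188 187 188 188 180 128  80 155 188 189 187 185 186 186 187 186 186 186 185 186 186 186 186 186 186 186 185 186 186 186 186]
rim top z 0.069 [175.9 108.1]
rim top z 0.075 [175.   97.9]
rim top z -0.069 [192.6 304. ]
rim top z -0.075 [193.2 311.1]
side [369.4 199.5]
side [378.4 199.5]
```

Tray edges match the prediction. Lowering the jar.

```bash
python3 -m creep '[[[0,0,-20,0,0,0],[0,0,-40,0,0,0],[0,0,-60,0,0,0],[0,0,-70,0,0,0],[0,0,-76,0,0,0]]]';python3 -m creep '[[[0,0,0,0,0,0],[0,0,-1,0,0,0],[0,0,-2,0,0,0],[0,0,-2,0,0,0],[0,0,-2,0,0,0]]]'
```

```text
clock: 24.98
tcp_pos: [0.6554, 0.1419, 0.1835]
tool_rot: [0.927, 0.376, -0.002, -0.0]
ft_force: [-0.2, -1.0, -1.7]
gripper_width: 0.546
gripper_force: 41.7
clock: 25.4
tcp_pos: [0.657, 0.1429, 0.1847]
tool_rot: [0.926, 0.376, 0.001, 0.0]
ft_force: [0.3, -0.2, -0.4]
gripper_width: 0.546
gripper_force: 41.7
```

```bash
python3 -m creep '[[[0,0,-1,0,0,0],[0,0,-2,0,0,0],[0,0,-2,0,0,0],[0,0,-2,0,0,0],[0,0,-2,0,0,0]]]'
```

```text
clock: 25.82
tcp_pos: [0.6568, 0.1428, 0.1823]
tool_rot: [0.926, 0.376, 0.001, 0.0]
ft_force: [0.4, -0.3, 1.7]
gripper_width: 0.55
gripper_force: 41.8
```

```bash
python3 -m creep '[[[0,0,0,0,0,0],[0,0,0,0,0,0],[0,0,0,0,0,0],[0,0,0,0,0,0],[0,0,0,0,0,0]]]' 70;python3 -m creep '[[[0,0,15,0,0,0],[0,0,40,0,0,0],[0,0,75,0,0,0],[0,0,80,0,0,0],[-5,-20,80,0,0,0]]]';python3 -m creep '[[[-11,-37,0,0,0,0],[-23,-74,0,0,0,0],[-35,-111,0,0,0,0],[-47,-148,0,0,0,0],[-59,-185,0,0,0,0]]]';python3 -m creep '[[[-11,-37,-10,0,0,0],[-23,-74,-20,0,0,0],[-35,-111,-40,0,0,0],[-47,-138,-40,0,0,0],[-59,-138,-40,0,0,0]]]'
python3 - <<'E'
from h import *
snap('wrist','w17');o=status.get_obs();print(o['tcp_pos'].round(4));lids('w17')
snap('top','t17')
E
```

```text
clock: 26.23
tcp_pos: [0.6564, 0.1426, 0.1815]
tool_rot: [0.926, 0.376, -0.0, 0.0]
ft_force: [-0.2, 0.6, -0.7]
gripper_width: 0.727
gripper_force: 0.0
clock: 26.65
tcp_pos: [0.6529, 0.1295, 0.2654]
tool_rot: [0.925, 0.38, 0.005, -0.002]
ft_force: [-1.0, 0.4, 0.3]
gripper_width: 0.721
gripper_force: 0.0
clock: 27.07
tcp_pos: [0.5918, -0.064, 0.2619]
tool_rot: [0.926, 0.376, 0.0, 0.0]
ft_force: [0.8, 0.1, 0.8]
gripper_width: 0.723
gripper_force: 0.0
clock: 27.48
tcp_pos: [0.5297, -0.2104, 0.2197]
tool_rot: [0.929, 0.37, -0.003, 0.002]
ft_force: [-0.3, -1.1, 0.7]
gripper_width: 0.724
gripper_force: 0.0
[ 0.5286 -0.2066  0.2208]
[ 0.5488 -0.2029] [290.5 163.5  27.5] [187. 181. 178.]
[ 0.4338 -0.1772] [186.5 232.5  21.8] [ 80.  91. 103.]
[ 0.4583 -0.267 ] [273.5 274.5  21.3] [152.  82.  56.]
[ 0.5821 -0.3974] [456.5 274.5  33. ] [170. 180. 177.]
[ 0.3917 -0.0337] [ 30.5 160.5  34.3] [115. 119. 120.]
[ 0.4018 -0.1796] [167.5 256.5  33.8] [114. 125. 130.]
[ 0.5402 -0.0466] [143.5  38.5  34.9] [54. 55. 57.]
[ 0.5507 -0.3786] [419.5 283.5  31.4] [57. 59. 60.]
[ 0.6217 -0.3882] [483.5 241.5  36.4] [173. 180. 177.]
[ 0.3567 -0.1761] [136.5 284.5  23.8] [61. 66. 68.]
[ 0.4747 -0.1844] [220.5 207.5  40.3] [108. 118. 127.]
[ 0.4858 -0.022 ] [79.5 68.5 31.8] [106. 108. 111.]
[ 0.3839 -0.2177] [186.5 292.5  22.5] [48. 51. 52.]
[ 0.5278 -0.0798] [166.5  80.5  15.2] [41. 42. 42.]
[ 0.4049 -0.0874] [ 89.5 190.5  30.3] [170. 179. 176.]
[ 0.4962 -0.3591] [365.5 306.5  17.2] [14. 15. 15.]
[0.4817 0.0191] [33.5 34.5 30.2] [163. 177. 174.]
```

```bash
python3 -m creep '[[[10,1,-30,0,0,0],[19,1,-60,0,0,0],[19,1,-95,0,0,0],[19,1,-130,0,0,0],[19,1,-140,0,0,0]]]'
python3 - <<'E'
from h import *
for i in range(2): a=snap('wrist','w18');o=status.get_obs()
print(o['tcp_pos'].round(4));lids('w18')
E
```

```text
clock: 28.0
tcp_pos: [0.5496, -0.1959, 0.0762]
tool_rot: [0.926, 0.378, -0.003, -0.004]
ft_force: [-0.6, 0.1, -0.6]
gripper_width: 0.727
gripper_force: 0.0
[ 0.5513 -0.1972  0.0794]
[ 0.5506 -0.2048] [295.5 257.5  45.2] [109. 118. 123.]
[ 0.493  -0.2382] [265.5 360.5  32.3] [64. 33. 21.]
[ 0.5613 -0.1919] [292.5 227.5  32.7] [127. 127. 127.]
[ 0.5373 -0.086 ] [ 93.5 110.5  23.4] [42. 43. 42.]
[ 0.558  -0.0706] [92.5 50.5 23.6] [25. 25. 26.]
```

```bash
python3 -m creep '[[[-1,-8,0,0,0,0],[-1,-8,-20,0,0,0],[-1,-8,-45,0,0,0],[-1,-8,-65,0,0,0],[-1,-8,-73,0,0,0]]]';python3 -m creep '[[[0,0,0,0,0,0],[0,0,0,0,0,0],[0,0,0,0,0,0],[0,0,0,0,0,0],[0,0,0,0,0,0]]]' 255 40;python3 -m creep '[[[0,0,0,0,0,0],[0,0,0,0,0,0],[0,0,0,0,0,0],[0,0,0,0,0,0],[0,0,8,0,0,0]]]';python3 -m creep '[[[0,0,25,0,0,0],[0,0,60,0,0,0],[0,0,95,0,0,0],[0,0,130,0,0,0],[0,0,165,0,0,0]]]'
```

```text
clock: 28.52
tcp_pos: [0.5521, -0.2083, 0.009]
tool_rot: [0.927, 0.376, 0.0, 0.001]
ft_force: [-0.5, 0.8, -0.7]
gripper_width: 0.727
gripper_force: 0.0
clock: 28.93
tcp_pos: [0.5525, -0.2077, 0.0099]
tool_rot: [0.926, 0.376, 0.001, 0.001]
ft_force: [-0.5, -0.1, -0.8]
gripper_width: 0.551
gripper_force: 41.2
clock: 29.35
tcp_pos: [0.5501, -0.2069, 0.0154]
tool_rot: [0.926, 0.376, -0.001, -0.001]
ft_force: [-0.3, -0.1, -2.3]
gripper_width: 0.547
gripper_force: 41.5
clock: 29.77
tcp_pos: [0.5505, -0.207, 0.1828]
tool_rot: [0.926, 0.376, -0.001, -0.001]
ft_force: [0.8, -0.5, -1.4]
gripper_width: 0.55
gripper_force: 41.5
```

```bash
python3 -m creep '[[[0,0,35,0,0,0],[0,0,80,0,0,0],[4,35,80,0,0,0],[8,70,80,0,0,0],[12,105,80,0,0,0]]]';python3 -m creep '[[[4,37,0,0,0,0],[8,74,0,0,0,0],[12,111,0,0,0,0],[16,148,0,0,0,0],[20,185,0,0,0,0]]]';python3 -m creep '[[[4,37,0,0,0,0],[8,74,0,0,0,0],[12,105,0,0,0,0],[15,119,0,0,0,0],[15,119,0,0,0,0]]]';python3 -m creep '[[[0,0,0,0,0,0],[0,0,0,0,0,0],[0,0,0,0,0,0],[0,0,-20,0,0,0],[0,0,-40,0,0,0]]]'
```

```text
clock: 30.18
tcp_pos: [0.5635, -0.1018, 0.2626]
tool_rot: [0.927, 0.375, 0.001, 0.0]
ft_force: [0.8, 0.9, -2.2]
gripper_width: 0.549
gripper_force: 41.8
clock: 30.6
tcp_pos: [0.5827, 0.0843, 0.2612]
tool_rot: [0.926, 0.376, -0.001, -0.0]
ft_force: [0.5, 0.6, -1.0]
gripper_width: 0.547
gripper_force: 41.8
clock: 31.02
tcp_pos: [0.5967, 0.2078, 0.2604]
tool_rot: [0.925, 0.38, -0.001, -0.002]
ft_force: [-1.2, 1.4, -1.6]
gripper_width: 0.543
gripper_force: 41.8
clock: 31.43
tcp_pos: [0.6001, 0.1998, 0.2232]
tool_rot: [0.927, 0.375, 0.002, 0.001]
ft_force: [0.4, 0.3, -1.4]
gripper_width: 0.551
gripper_force: 41.8
```

```bash
python3 - <<'E'
from h import *
for f in('t14','t17'):
  im=cv2.imread(f'pics/{f}.png');
  p=proj(f,[.656,.142,.238]);q=proj(f,[.409,-.178,.062]);print(p,q,im[int(p[1]),int(p[0])],im[int(q[1]),int(q[0])])
E
```

```text
[188.40376983 156.15517376] [308.15194705 257.36688438] [123 125 122] [135 124 120]
[188.40376983 156.15517376] [308.15194705 257.36688438] [132 122 122] [60 66 76]
```

```bash
python3 -m creep '[[[-2,1,-12,0,0,0],[-2,1,-24,0,0,0],[-2,1,-31,0,0,0],[-2,1,-33,0,0,0],[-2,1,-33,0,0,0]]]';python3 -m creep '[[[0,0,0,0,0,0],[0,0,-1,0,0,0],[0,0,-2,0,0,0],[0,0,-3,0,0,0],[0,0,-3,0,0,0]]]'
```

```text
clock: 31.85
tcp_pos: [0.5966, 0.2013, 0.1884]
tool_rot: [0.927, 0.376, -0.0, 0.0]
ft_force: [-0.8, 0.7, -1.8]
gripper_width: 0.551
gripper_force: 41.8
clock: 32.27
tcp_pos: [0.5966, 0.2027, 0.1858]
tool_rot: [0.926, 0.376, 0.0, 0.0]
ft_force: [-0.5, 0.2, -1.4]
gripper_width: 0.553
gripper_force: 41.8
```

```bash
python3 -m creep '[[[0,0,-1,0,0,0],[0,0,-1.5,0,0,0],[0,0,-1.5,0,0,0],[0,0,-1.5,0,0,0],[0,0,-1.5,0,0,0]]]'
```

```text
clock: 32.68
tcp_pos: [0.5966, 0.2028, 0.1857]
tool_rot: [0.926, 0.376, 0.001, 0.0]
ft_force: [-2.2, -0.7, 5.0]
gripper_width: 0.55
gripper_force: 42.2
```

```bash
python3 -m creep '[[[0,0,0,0,0,0],[0,0,0,0,0,0],[0,0,0,0,0,0],[0,0,0,0,0,0],[0,0,0,0,0,0]]]' 70;python3 -m creep '[[[0,0,15,0,0,0],[0,0,40,0,0,0],[0,0,75,0,0,0],[0,0,80,0,0,0],[-8,-20,80,0,0,0]]]';python3 -m creep '[[[-15,-35,0,0,0,0],[-30,-70,0,0,0,0],[-45,-105,0,0,0,0],[-60,-140,0,0,0,0],[-75,-175,0,0,0,0]]]';python3 -m creep '[[[-15,-35,0,0,0,0],[-30,-70,0,0,0,0],[-45,-105,0,0,0,0],[-60,-140,0,0,0,0],[-75,-170,0,0,0,0]]]';python3 -m creep '[[[-10,0,-10,0,0,0],[-25,0,-20,0,0,0],[-30,0,-40,0,0,0],[-30,0,-40,0,0,0],[-30,0,-40,0,0,0]]]'
python3 - <<'E'
from h import *
snap('wrist','w19');snap('top','t19');snap('wrist','w19');o=status.get_obs();print(o['tcp_pos'].round(4),o['tool_rot'].round(3));lids('w19')
E
```

```text
clock: 33.1
tcp_pos: [0.5964, 0.2027, 0.1838]
tool_rot: [0.926, 0.376, -0.0, -0.0]
ft_force: [-0.7, -0.4, 0.2]
gripper_width: 0.724
gripper_force: 0.0
clock: 33.52
tcp_pos: [0.59, 0.1889, 0.2673]
tool_rot: [0.925, 0.38, 0.005, -0.002]
ft_force: [-1.1, 0.6, -0.4]
gripper_width: 0.726
gripper_force: 0.0
clock: 33.93
tcp_pos: [0.5126, 0.0062, 0.2642]
tool_rot: [0.926, 0.376, 0.0, 0.0]
ft_force: [1.4, -1.1, 0.7]
gripper_width: 0.723
gripper_force: 0.0
clock: 34.35
tcp_pos: [0.4374, -0.165, 0.2644]
tool_rot: [0.927, 0.376, 0.0, 0.001]
ft_force: [0.4, -0.5, -0.6]
gripper_width: 0.728
gripper_force: 0.0
clock: 34.77
tcp_pos: [0.4079, -0.1621, 0.2237]
tool_rot: [0.926, 0.376, -0.0, -0.0]
ft_force: [-0.6, -0.5, 0.8]
gripper_width: 0.725
gripper_force: 0.0
[ 0.41   -0.1623  0.2253] [0.926 0.377 0.001 0.001]
[ 0.4589 -0.2629] [393.5 220.5  24.3] [149.  79.  51.]
[ 0.506 -0.383] [508.5 268.5  46.3] [86. 88. 90.]
[ 0.2809 -0.1956] [216.5 295.5  47.4] [167. 162. 159.]
[ 0.3031 -0.2794] [290.5 331.5  46.3] [119. 120. 120.]
[ 0.4766 -0.3815] [483.5 286.5  40.8] [87. 89. 90.]
[ 0.3041 -0.3254] [321.5 356.5  44.1] [113. 114. 115.]
[ 0.2918 -0.2453] [259.5 318.5  38.6] [171. 166. 163.]
[ 0.4113 -0.1734] [291.5 191.5  28. ] [175. 169. 167.]
[ 0.3136 -0.1812] [227.5 265.5  33. ] [128. 129. 130.]
[ 0.3795 -0.3165] [368.5 307.5  38.5] [13. 13. 13.]
[ 0.4085 -0.0503] [187.5  96.5  29.9] [109. 112. 114.]
[ 0.3168 -0.2162] [255.5 285.5  30.8] [134. 133. 134.]
[ 0.4477 -0.3748] [456.5 300.5  18.8] [58. 60. 60.]
[ 0.1104 -0.0577] [  7.5 317.5  31.9] [54. 60. 65.]
[ 0.2509 -0.2545] [239.5 347.5  27.3] [126. 126. 126.]
[ 0.3935 -0.3686] [411.5 329.5  24.3] [12. 11. 11.]
[ 0.5126 -0.0706] [289.5  18.5  19.4] [49. 50. 49.]
[ 0.4616 -0.3391] [445.5 269.5  25.8] [67. 71. 72.]
[ 0.462  -0.0024] [184.5   2.5  15.6] [0 0 0]
```

```bash
python3 -m creep '[[[0,-8,-30,0,0,0],[0,-13,-60,0,0,0],[0,-13,-95,0,0,0],[0,-13,-125,0,0,0],[0,-13,-145,0,0,0]]]'
python3 - <<'E'
from h import *
for i in range(2): a=snap('wrist','w20');o=status.get_obs()
print(o['tcp_pos'].round(4));lids('w20')
print(proj('w20',[.410,-.176,.062]))
E
```

```text
clock: 35.33
tcp_pos: [0.4083, -0.1749, 0.0772]
tool_rot: [0.926, 0.377, -0.001, -0.001]
ft_force: [-0.4, 0.4, -0.3]
gripper_width: 0.726
gripper_force: 0.0
[ 0.4066 -0.1741  0.0766]
[ 0.4108 -0.1786] [295.5 249.5  44.1] [118. 128. 133.]
[ 0.4571 -0.265 ] [472.5 297.5  46.3] [153.  74.  39.]
[ 0.4576 -0.2332] [435.5 258.5  38.5] [69. 34. 19.]
[ 0.4219 -0.1653] [292.5 217.5  33.8] [174. 170. 168.]
[ 0.408  -0.0686] [118.5  95.5  27.1] [108. 120. 129.]
[ 0.435  -0.0713] [160.5  53.5  23.2] [23. 23. 23.]
[ 0.4234 -0.2274] [377.5 293.5  23.5] [34. 35. 36.]
[ 0.3502 -0.1602] [191.5 301.5  19.5] [20. 22. 24.]
[ 0.4511 -0.2164] [404.5 245.5  16. ] [56. 38. 31.]
[290.86515911 247.22836824]
```

```bash
python3 -m creep '[[[3,-3,0,0,0,0],[3,-3,-20,0,0,0],[3,-3,-42,0,0,0],[3,-3,-62,0,0,0],[3,-3,-70,0,0,0]]]';python3 -m creep '[[[0,0,0,0,0,0],[0,0,0,0,0,0],[0,0,0,0,0,0],[0,0,0,0,0,0],[0,0,0,0,0,0]]]' 255 40;python3 -m creep '[[[0,0,0,0,0,0],[0,0,0,0,0,0],[0,0,0,0,0,0],[0,0,0,0,0,0],[0,0,8,0,0,0]]]';python3 -m creep '[[[0,0,25,0,0,0],[0,0,60,0,0,0],[0,0,95,0,0,0],[0,0,130,0,0,0],[0,0,165,0,0,0]]]'
```

```text
clock: 35.85
tcp_pos: [0.4128, -0.1789, 0.0093]
tool_rot: [0.926, 0.376, 0.001, 0.001]
ft_force: [-0.6, -0.3, 0.6]
gripper_width: 0.725
gripper_force: 0.0
clock: 36.27
tcp_pos: [0.4123, -0.1787, 0.0101]
tool_rot: [0.926, 0.376, 0.001, 0.001]
ft_force: [0.0, 0.4, -1.4]
gripper_width: 0.551
gripper_force: 41.2
clock: 36.68
tcp_pos: [0.4103, -0.1779, 0.0163]
tool_rot: [0.926, 0.376, -0.001, -0.001]
ft_force: [-0.6, -0.5, -2.2]
gripper_width: 0.548
gripper_force: 41.4
clock: 37.1
tcp_pos: [0.4105, -0.1779, 0.1836]
tool_rot: [0.926, 0.376, -0.0, -0.0]
ft_force: [0.9, -0.4, -2.4]
gripper_width: 0.549
gripper_force: 41.6
```

```bash
python3 -m creep '[[[0,0,35,0,0,0],[0,0,80,0,0,0],[10,35,80,0,0,0],[20,70,80,0,0,0],[30,105,80,0,0,0]]]';python3 -m creep '[[[10,35,0,0,0,0],[20,70,0,0,0,0],[30,105,0,0,0,0],[40,140,0,0,0,0],[50,175,0,0,0,0]]]';python3 -m creep '[[[10,35,0,0,0,0],[20,70,0,0,0,0],[30,105,0,0,0,0],[40,140,0,0,0,0],[47,161,0,0,0,0]]]';python3 -m creep '[[[0,0,0,0,0,0],[0,0,0,0,0,0],[0,0,0,0,0,0],[0,0,-20,0,0,0],[0,0,-40,0,0,0]]]'
```

```text
clock: 37.52
tcp_pos: [0.4417, -0.0725, 0.2632]
tool_rot: [0.927, 0.375, 0.001, 0.001]
ft_force: [0.5, 0.4, -2.0]
gripper_width: 0.55
gripper_force: 41.9
clock: 37.93
tcp_pos: [0.491, 0.1031, 0.2619]
tool_rot: [0.927, 0.376, -0.001, 0.0]
ft_force: [-0.6, -0.6, -0.9]
gripper_width: 0.552
gripper_force: 41.9
clock: 38.35
tcp_pos: [0.5372, 0.2675, 0.2612]
tool_rot: [0.926, 0.379, -0.001, -0.002]
ft_force: [-0.4, -0.0, -1.8]
gripper_width: 0.552
gripper_force: 41.8
clock: 38.77
tcp_pos: [0.5398, 0.2608, 0.2234]
tool_rot: [0.927, 0.375, 0.002, 0.001]
ft_force: [0.2, 0.7, -1.3]
gripper_width: 0.548
gripper_force: 41.8
```

```bash
python3 -m creep '[[[-2,1,-12,0,0,0],[-2,1,-24,0,0,0],[-2,1,-31,0,0,0],[-2,1,-33,0,0,0],[-2,1,-33,0,0,0]]]';python3 -m creep '[[[0,0,0,0,0,0],[0,0,-1,0,0,0],[0,0,-2,0,0,0],[0,0,-3,0,0,0],[0,0,-4,0,0,0]]]'
```

```text
clock: 39.18
tcp_pos: [0.5366, 0.2621, 0.1889]
tool_rot: [0.927, 0.375, -0.0, 0.0]
ft_force: [-0.1, -0.1, -0.7]
gripper_width: 0.55
gripper_force: 41.8
clock: 39.6
tcp_pos: [0.5367, 0.2638, 0.186]
tool_rot: [0.926, 0.376, 0.001, 0.0]
ft_force: [-1.5, -1.1, 5.6]
gripper_width: 0.55
gripper_force: 42.5
```

```bash
python3 -m creep '[[[0,0,0,0,0,0],[0,0,0,0,0,0],[0,0,0,0,0,0],[0,0,0,0,0,0],[0,0,0,0,0,0]]]' 70;python3 -m creep '[[[0,0,15,0,0,0],[0,0,40,0,0,0],[0,0,75,0,0,0],[0,0,85,0,0,0],[-8,-20,85,0,0,0]]]';python3 -m creep '[[[-15,-35,0,0,0,0],[-30,-70,0,0,0,0],[-40,-105,0,0,0,-1],[-50,-140,0,0,0,-2],[-60,-175,0,0,0,-3]]]';python3 -m creep '[[[0,-10,0,0,0,-1],[0,-20,0,0,0,-2],[0,-30,0,0,0,-3],[0,-40,0,0,0,-4],[0,-50,0,0,0,-5]]]' 0
python3 - <<'E'
from h import *
np.set_printoptions(linewidth=250)
snap('top','t21');snap('side','s21');snap('wrist','w21');o=status.get_obs();print(o['tcp_pos'].round(4),o['tool_rot'].round(3))
for f in('t21','s21'):
  im=cv2.imread(f'pics/{f}.png')
  for p in((.656,.142),(.597,.202),(.537,.263)):
    q=proj(f,[*p,.238]).round().astype(int);q2=proj(f,[*p,.2]).round().astype(int);print(f,q,im[q[1]-1:q[1]+2,q[0]-1:q[0]+2].mean((0,1)).round(),q2,im[q2[1],q2[0]])
g=cv2.cvtColor(cv2.imread('pics/top0.png'),cv2.COLOR_BGR2GRAY)
for r_ in range(196,266,4): print(r_,g[r_,236:286])
E
```

```text
clock: 40.02
tcp_pos: [0.5365, 0.2637, 0.1851]
tool_rot: [0.926, 0.376, 0.0, 0.0]
ft_force: [0.0, 0.3, -0.2]
gripper_width: 0.723
gripper_force: 0.0
clock: 40.43
tcp_pos: [0.5299, 0.2496, 0.274]
tool_rot: [0.925, 0.379, 0.005, -0.003]
ft_force: [-0.6, 0.4, 0.2]
gripper_width: 0.728
gripper_force: 0.0
clock: 40.85
tcp_pos: [0.4677, 0.0672, 0.2702]
tool_rot: [0.968, 0.25, 0.0, 0.0]
ft_force: [0.9, -0.1, -0.8]
gripper_width: 0.726
gripper_force: 0.0
clock: 41.27
tcp_pos: [0.4685, 0.0182, 0.2702]
tool_rot: [0.999, 0.035, 0.0, 0.0]
ft_force: [0.2, -0.3, 0.4]
gripper_width: 0.995
gripper_force: 0.0
[0.4685 0.0181 0.2701] [0.999 0.037 0.    0.   ]
t21 [188 156] [131. 122. 120.] [191 160] [131 120 118]
t21 [164 178] [131. 121. 119.] [167 181] [131 121 121]
t21 [138 201] [131. 121. 119.] [142 203] [136 125 123]
s21 [305 161] [157. 174. 170.] [305 171] [81 91 95]
s21 [285 156] [157. 174. 170.] [285 166] [82 93 96]
s21 [265 151] [157. 173. 170.] [265 161] [79 91 97]
196 [120 121 119 123 119 119 120 118 117 121 118 120 118 117 118 118 118 116 118 118 115 119 117 116 119 116 109 110 107 106 113 1
[... 2877 characters left out ...]
0  79  79  74  57  47  51  50  56  51  52  57  53  53  58  78 109 119 120 122 120]
256 [123 120 120 121 122 119 125 119 123 120 119 123 121 111  83  70  64  56  61  66  66  66  65  68  52  60  73  76  79  78  82  82  77  62  57  81  86  89  85  92  92  99  95  97 110 122 121 121 119 124]
260 [119 119 120 122 121 118 120 122 120 117 121 120 122 124 123 119 123 123 122 116 117 123 112  92  77  66  61  60  57  53  58  58  61  88 105 113 120 117 123 119 123 122 116 121 120 118 119 119 120 121]
264 [122 120 122 119 119 121 118 120 125 119 117 123 120 120 121 121 123 118 120 119 117 118 119 115  90  78  80  81  81  78  83  82  89 111 118 119 119 121 121 118 119 119 118 116 119 116 119 119 120 120]
```

```bash
python3 - <<'E'
from h import *
t='top0'
print('handle c',onz(t,(264.6,225),.117).round(4),onz(t,(264.9,255),.117).round(4),'y=-3')
print('head y65',onz(t,(239.7,207),.122).round(4),'y-41',onz(t,(276.8,207),.122).round(4))
print('x43',onz(t,(250,213.8),.122).round(4),'x93',onz(t,(250,198.8),.122).round(4),'x-85',onz(t,(265,259),.117).round(4))
# wrist: gray profiles
np.set_printoptions(linewidth=250)
g=cv2.cvtColor(cv2.imread('pics/w21.png'),cv2.COLOR_BGR2GRAY)
O=np.array([.486,-.05,0])
for n,p in(('grip top y-17',[0,-.017,.117]),('y11',[0,.011,.117]),('trig33',[0,.033,.112]),('head43,65',[.043,.065,.122]),('43,-41',[.043,-.041,.122]),('end',[-.085,-.003,.117])):print(n,proj('w21',O+p).round(1))
for v in(170,200,230,260):print(v,g[v,300:460:4])
for u in(380,350,370): print('col',u,g[90:330:6,u])
E
```

```text
handle c [ 0.4947 -0.0524  0.117 ] [ 0.4123 -0.0555  0.117 ] y=-3
head y65 [0.5427 0.0177 0.122 ] y-41 [ 0.5451 -0.085   0.122 ]
x43 [ 0.5244 -0.0114  0.122 ] x93 [ 0.5663 -0.0101  0.122 ] x-85 [ 0.4014 -0.056   0.117 ]
grip top y-17 [376.7 174.3]
y11 [345.3 172.1]
trig33 [320.  169.3]
head43,65 [288.2 117.8]
43,-41 [414.2 127.1]
end [348.9 260.8]
170 [ 76  79  61  51  76  39  38  36  39  46  42  53  86 106 109 111 107  98  86 138 167 168 166 166 166 168 167 167 169 166 168 167 167 166 168 168 168 166 167 166]
200 [ 66  78  77  40  43  40  52  46  38  42  45  73 101 112 111 108 104  92  96 166 166 166 166 164 167 165 168 169 168 169 166 168 165 168 169 165 167 169 167 168]
230 [162 146 122 122 161 117 118 112 115  94  49  86 105 107 109 105  98 103 166 167 167 166 168 166 166 166 168 169 166 166 168 166 168 167 167 167 167 166 165 165]
260 [165 168 165 170 166 165 167 165 168 166  97  96 104 103 103 102  98 168 167 166 166 165 165 168 167 168 166 168 166 165 167 165 167 170 168 167 167 167 168 166]
col 380 [ 48  45  46  45  44  69  85 137 163 163 165 164 164 165 167 164 166 166 167 167 167 167 168 165 166 168 167 169 165 166 167 164 166 166 165 169 168 168 168 167]
col 350 [113 112 111 109 110 104  85  64  84  84  87  91  94  98  97 100 104 104 106 106 107 104 106 109 107 108 108 106 103 108 168 165 166 163 166 167 168 168 166 169]
col 370 [ 48  47  45  44  44  71  83  81 100  98  97  98  94  95  91  93  90  85  83  81  79  81 136 154 158 167 167 166 166 165 166 166 168 169 166 168 166 168 168 166]
```

```bash
python3 -m creep '[[[5,-30,0,0,0,-0.2],[12.5,-65.5,0,0,0,-0.5],[12.5,-65.5,-30,0,0,-0.5],[12.5,-65.5,-60,0,0,-0.5],[12.5,-65.5,-90,0,0,-0.5]]]' 0 25;python3 -m creep '[[[0,0,0,0,0,0],[0,0,0,0,0,0],[0,0,0,0,0,0],[0,0,0,0,0,0],[0,0,0,0,0,0]]]'
python3 - <<'E'
from h import *
np.set_printoptions(linewidth=250)
snap('wrist','w22');o=status.get_obs();print(o['tcp_pos'].round(4),o['tool_rot'].round(3))
g=cv2.cvtColor(cv2.imread('pics/w22.png'),cv2.COLOR_BGR2GRAY)
O=np.array([.481,-.05,0]);Rz=R.from_euler('z',1.8,degrees=True)
for n,p in(('y-17',[0,-.017,.117]),('y11',[0,.011,.117]),('y-17 x30',[.03,-.017,.117]),('y11 x30',[.03,.011,.117]),('trig33',[0,.033,.112]),('head43,30',[.043,.03,.122]),('43,-30',[.043,-.03,.122])):print(n,proj('w22',O+Rz.apply(p)).round(1))
for v in(200,230,250,270):print(v,g[v,160:400:4])
for u in(200,285,350): print('col',u,g[90:330:5,u])
E
```

```text
clock: 41.83
tcp_pos: [0.4818, -0.0463, 0.1795]
tool_rot: [1.0, 0.016, 0.001, -0.0]
ft_force: [-0.8, 0.4, -0.3]
gripper_width: 1.001
gripper_force: 0.0
clock: 42.25
tcp_pos: [0.4827, -0.0466, 0.1823]
tool_rot: [1.0, 0.015, 0.002, 0.0]
ft_force: [0.4, 1.1, -0.2]
gripper_width: 0.995
gripper_force: 0.0
[ 0.4824 -0.0467  0.182 ] [1.    0.015 0.002 0.   ]
y-17 [312.2 220.8]
y11 [269.5 220.7]
y-17 x30 [313.4 175.8]
y11 x30 [269.1 175.7]
trig33 [237.  218.3]
head43,30 [237.4 156.3]
43,-30 [336.  156.4]
200 [172 174 176 173 172 170 171 172 172 174 175 172 171 175 173 173 172 171 173 168  77  50  42  39  39  80  79  51  80 100 109 114 111 110 110 104  96  78  78  76  82  83  80 130 174 173 174 174 173 173 175 173 175 174 175 175 175 177 178 177]
230 [178 173 174 174 172 173 169 171 152 121 120 120 118 122 117 120 117 117 120  73  34  37  36  50  53  51  52  50  53  63  69  66  74  91 107 106  96  81  54  52  52  54  52  95 120 165 176 172 174 175 174 172 176 176 173 173 177 178 176 176]
250 [173 177 174 172 173 169 172 173 174 175 173 172 119 119 116 119 121 124  52  33  34  44  53  50  52  
[... 291 characters left out ...]
2  58 161 171 172 174 173 175 174 174 174 175 172 174 174 176 177 176 174 172 173  93  31  33]
col 200 [117 123 122 120 121 119 117 120 119 120 117 114 107  91 105 172 174 173 171 172 175 173 175 175 171 160 123 121 120 121 120 125 173 177 174 173 172 173 175 175 172 174 173 171 171 170 174 172]
col 285 [107  57  56  55  50  50  50  43  48  46  43  94  92  66  95 102 113 111 110 111 111 110 109 110 110 110 109 109  69  70  65  69  70  65  70  70  68  71  70  71  66  72  71  70  71  71  66  69]
col 350 [160 162 165 165 166 168 170 171 171 170 174 174 174 172 174 174 175 174 175 176 173 174 173 173 176 175 172 174 172 176 176 176 172 173 174 177 174 176 175 175 175 176 174 176 174 172 173 176]
```

Alignment matches (handle at columns 271–308, head edge at row 155). Descending and squeezing.

```bash
python3 -m creep '[[[-1,-1,-30,0,0,0],[-1,-1,-60,0,0,0],[-1,-1,-90,0,0,0],[-1,-1,-112,0,0,0],[-1,-1,-120,0,0,0]]]';python3 -m creep '[[[0,0,0,0,0,0],[0,0,0,0,0,0],[0,0,0,0,0,0],[0,0,0,0,0,0],[0,0,0,0,0,0]]]' 255 30;python3 -m creep '[[[0,0,0,0,0,0],[0,0,0,0,0,0],[0,0,0,0,0,0],[0,0,0,0,0,0],[0,0,0,0,0,0]]]'
```

```text
clock: 42.72
tcp_pos: [0.4778, -0.0477, 0.0577]
tool_rot: [1.0, 0.015, -0.002, -0.0]
ft_force: [-0.0, -0.2, -0.9]
gripper_width: 1.004
gripper_force: 0.0
clock: 43.13
tcp_pos: [0.4814, -0.047, 0.0627]
tool_rot: [1.0, 0.017, 0.002, 0.0]
ft_force: [-2.9, 1.8, 5.4]
gripper_width: 0.448
gripper_force: 32.8
clock: 43.55
tcp_pos: [0.4814, -0.047, 0.0627]
tool_rot: [1.0, 0.017, 0.002, 0.0]
ft_force: [-2.8, 1.6, 5.2]
gripper_width: 0.445
gripper_force: 32.6
```

Width 37.8 mm reads as about 39 mm (jar and pole readings both come out about 1.3 mm low), so the trigger is fully squeezed. A little more force to be sure, then release.

```bash
python3 -m creep '[[[0,0,0,0,0,0],[0,0,0,0,0,0],[0,0,0,0,0,0],[0,0,0,0,0,0],[0,0,0,0,0,0]]]' 255 45;python3 -m creep '[[[0,0,0,0,0,0],[0,0,0,0,0,0],[0,0,0,0,0,0],[0,0,0,0,0,0],[0,0,0,0,0,0]]]' 0;python3 -m creep '[[[0,0,0,0,0,0],[0,0,0,0,0,0],[0,0,0,0,0,0],[0,0,20,0,0,0],[0,0,50,0,0,0]]]';python3 -m creep '[[[0,0,35,0,0,0],[0,0,70,0,0,0],[-10,-30,105,0,0,0],[-20,-60,140,0,0,0],[-30,-95,140,0,0,0]]]';python3 -m creep '[[[0,0,0,0,0,0],[0,0,0,0,0,0],[0,0,0,0,0,0],[0,0,0,0,0,0],[0,0,0,0,0,0]]]'
python3 - <<'E'
from h import *
snap('side','s30');snap('top','t30')
im=cv2.imread('pics/s30.png')
for p in((.656,.142),(.597,.202),(.537,.263)):
  for z in(.238,.2): q=proj('s30',[*p,z]).round().astype(int);print(q,im[q[1],q[0]])
k=cv2.cvtColor(im,cv2.COLOR_BGR2HSV);m=cv2.inRange(k,(3,110,50),(20,255,255));m[:310]=0;m[345:]=0;m[:,:250]=0;m[:,330:]=0
for c in cv2.findContours(m,0,1)[0]:
  if cv2.contourArea(c)>50:print('handle side',cv2.minAreaRect(c))
w=im.astype(int);mm=((w[:,:,2]>w[:,:,0]*1.6)&(w[:,:,2]>40)).astype(np.uint8);mm[:140]=0;mm[195:]=0;mm[:,:250]=0;mm[:,320:]=0
print('amber',[cv2.boundingRect(c) for c in cv2.findContours(mm,0,1)[0] if cv2.contourArea(c)>5])
m=cv2.cvtColor(im,cv2.COLOR_BGR2HSV);
t=cv2.imread('pics/t30.png').astype(int);print(np.abs(t-cv2.imread('pics/top0.png')).sum(2)[270:330,290:380].mean())
E
```

```text
clock: 43.97
tcp_pos: [0.4814, -0.0471, 0.0627]
tool_rot: [1.0, 0.018, 0.002, 0.001]
ft_force: [-3.6, 2.1, 6.2]
gripper_width: 0.447
gripper_force: 44.8
clock: 44.38
tcp_pos: [0.4798, -0.0492, 0.0602]
tool_rot: [1.0, 0.014, -0.0, 0.001]
ft_force: [0.5, -0.0, 0.6]
gripper_width: 1.004
gripper_force: 0.0
clock: 44.8
tcp_pos: [0.4767, -0.0478, 0.1078]
tool_rot: [1.0, 0.015, -0.004, -0.0]
ft_force: [-0.3, -0.2, 0.1]
gripper_width: 1.001
gripper_force: 0.0
clock: 45.22
tcp_pos: [0.4543, -0.1384, 0.2553]
tool_rot: [1.0, 0.019, 0.005, 0.001]
ft_force: [1.7, -0.8, 0.1]
gripper_width: 0.996
gripper_force: 0.0
clock: 45.63
tcp_pos: [0.4507, -0.1385, 0.2487]
tool_rot: [1.0, 0.016, -0.001, -0.0]
ft_force: [0.7, 0.1, 0.1]
gripper_width: 0.998
gripper_force: 0.0
[305 161] [157 172 170]
[305 171] [76 89 92]
[285 156] [159 175 171]
[285 166] [80 92 96]
[265 151] [102 111 107]
[265 161] [81 91 94]
handle side ((289.90362548828125, 325.8298645019531), (11.912805557250977, 47.50080871582031), 83.0887680053711)
amber [(300, 177, 13, 3), (279, 171, 12, 4), (260, 166, 12, 3), (300, 165, 14, 5), (279, 160, 13, 5), (259, 155, 13, 5)]
41.38425925925926
```

```bash
python3 - <<'E'
from h import *
for f in('t30','t14','top0'):
  im=cv2.imread(f'pics/{f}.png');B=im.astype(int)
  m=((B[:,:,0]-B[:,:,2]>3)&(B[:,:,2]>95)).astype(np.uint8)
  m=cv2.morphologyEx(m,cv2.MORPH_OPEN,np.ones((3,3)))
  print(f,[(np.round(cv2.minEnclosingCircle(c)[0]),cv2.contourArea(c)) for c in cv2.findContours(m,0,1)[0] if 40<cv2.contourArea(c)<400])
for f in('side0','s30'):
  w=cv2.imread(f'pics/{f}.png').astype(int);mm=((w[:,:,2]>w[:,:,0]*1.6)&(w[:,:,2]>40)).astype(np.uint8)
  print(f,[cv2.boundingRect(c) for c in cv2.findContours(mm,0,1)[0] if cv2.contourArea(c)>25])
E
```

```text
t30 [(array([443., 365.]), 61.5), (array([190., 138.]), 54.5)]
t14 [(array([308., 256.]), 110.0), (array([319., 207.]), 165.5), (array([308., 184.]), 155.0), (array([337., 180.]), 58.5)]
top0 [(array([442., 364.]), 49.0), (array([309., 257.]), 157.0), (array([319., 208.]), 158.5), (array([308., 184.]), 157.5)]
side0 [(351, 393, 94, 27), (0, 367, 5, 16), (267, 318, 48, 17), (286, 276, 17, 7), (235, 275, 17, 8), (309, 266, 17, 7), (0, 251, 28, 43), (347, 229, 29, 20), (26, 206, 33, 14), (0, 192, 21, 31), (201, 184, 35, 26), (50, 157, 16, 32)]
s30 [(351, 393, 94, 27), (0, 367, 5, 16), (266, 318, 48, 17), (0, 251, 28, 42), (347, 229, 29, 20), (26, 207, 32, 13), (0, 192, 21, 31), (201, 184, 35, 26), (300, 165, 14, 5), (279, 160, 13, 5), (50, 157, 14, 29), (259, 155, 13, 5)]
```

Only three jars exist and all three stand on the hatch. The pole, dishes and swab box show up in the same place as at the start. Handing in.

```bash
python3 -c "
from rig import r
print(r.job_done())"
```

```text
the job is handed in; nothing more can be done
None
```

I handed the job in at about 46 s on the robot's clock: hatch level, pole back in its cradle, all three amber jars upright on the hatch, and trigger squeezed and released, all by my own camera and force checks, as the hand-in returned no verdict.

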